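# Close up a pinwheel layer of turning blanks on the drying slab

### The arm

A 6-joint arm with a two-finger parallel gripper is mounted at the origin on the work surface. World frame = base frame: x ahead of the robot, y to its left, z up, the work surface at z = 0. Lengths are in m, angles in degrees, forces in N, time in s.
With the tool pointing down it reaches from about 0.3 to 0.875 m from the base axis. Payload 6.4 kg.
Tool frame: the origin (TCP) lies at the very end of the fingers, on their centre line; the grasp point (between the pads) lies 19 mm behind it; z points along the fingers, y is the direction in which the jaws open and shut (so a half turn about z gives the same grasp; the last joint's range is limited). The gripper opens to 88 mm and grips with 3 to 60 N. Pads are 18 mm wide; open, the fingers measure 123 mm over their backs; the gripper's body (75 mm by 187 mm) begins 45 mm behind the grasp point.
Start: joints at [-83.784, 10.359, 92.074, -0, 77.567, -11.82], TCP at [0.178, -0.547, 0.239] pointing down, gripper open.
Joint ranges: [-171.53, 171.53], [-51.25, 118.39], [17.06, 147.69], [-65.23, 245.23], [0, 150.52], [-178.68, 178.68]. Speed limits (degrees/s): [147.25, 147.25, 172.46, 180, 180, 180].

### API

Orientations are given as [roll, pitch, yaw] about the fixed x, y, z axes, in that order (R = Rz(yaw) Ry(pitch) Rx(roll)).
In Python, from bench import sensors, vision, job gives the robot as it stands. The module is installed in compiled form; this text tells all that it offers.
- The arm moves only by the tool drive_tool, never from a script. Its argument "deltas" is a list of rows, each an object of numbers: "hand": the closure, from -1 (fully open) to 1 (shut); "x", "y", "z": the shift along the tool's x, y, z in cm; "yaw": the turn about the tool's z in degrees. A call has 1 to 5 rows; each row is the pose to reach, as a shift and turn from the pose measured when the call began, along the tool's axes at that moment; what a row does not reach only later rows make up. A row lasts 1/12 s, in which the tool goes at most 41.7 mm and 7.16 degrees, less where a joint would pass 70% of its speed; a pose out of reach is approached as far as the arm can. A call with a gripper value outside its range is refused whole. The fingers move at their own pace and stop on an object; "grip_force" is the grip in N (left out, the last holds). Time passes only in rows, so rows that repeat a pose let the fingers close. It gives the time, the measured TCP pose, the force and the opening at its end, in the units of the state.
- sensors.state(): the state, without advancing time (a new reading comes with each control period).
- vision.get_image(name): name is "scene" or "top"; returns a dict with "color" (480x640x3 uint8, red, green, blue), "range_z" (480x640 float32, m along the optical axis (not along the pixel's ray), 0 where there is no reading), "fx", "fy", "cx", "cy" (pixels), "rvec" (rotation vector, rad) and "tvec" (3), from world to camera coordinates, as OpenCV has them. Camera axes: x right, y down, z forward; pixel columns grow to the right and rows downward; lengths in m; the calibration is good to about 2 mm. A picture is of the moment at which its call begins.
- job.close_job(): hands the job in, once; it reports no verdict.
The state is a dict: "time": time; "qpos": joint angles; "joint_velocities": joint speeds; "tau": joint torques, N m; "ee_pos": TCP position; "eef_rot": TCP orientation; "force": force on the tool from outside, world axes, zero at the start; "ft_torque": the same for the moment, N m; "finger_gap": opening from 0.0 (shut) to 1.0 (fully open).
Only numpy, scipy, OpenCV 4.12 (cv2) and the standard library are available. Lean on these libraries where they do the work, as an engineer would, in place of code of your own. Each camera call takes 0.05 s, during which the arm holds its last target.

### The job

Finish the layer of turning blanks in the corner of the drying slab: keep the two blanks already laid there in their order, set the two loose blanks down flat beside them to complete the pinwheel (each blank's end butts against the side of the next, leaving a square hole in the middle), and push everything up so that the blanks sit snug against each other and square against both bars of the fence. Set the blanks down rather than dropping them, press the finished layer against the fence until you feel it is firmly home but do not ram it, and leave the other things on the bench where they are.

Things in the scene. Friction and masses are not known exactly. Their poses are not given: they have to be found in the camera images.
- slab: fixed slatted wooden drying slab, 240 x 240 mm, deck top 30 mm above the bench; origin at the centre of its underside on the bench, x and y along its edges (x roughly away from the robot). The fence sits on it.
- fence: fixed L-shaped aluminium stop fence on the deck, bars 18 mm thick, 20 mm high (knobs to 26). Origin: inner corner of the L at deck height. Inner face of the far bar at its x = 0, running 200 mm to -y; inner face of the left bar at y = 0, running 200 mm to -x. The layer (155 x 155 mm, 45 mm square hole in the middle) fills the corner x < 0, y < 0. Its place on the slab varies.
- corner_blank: turning blank, a wooden block 100 (its x) x 55 (y) x 40 mm (z), 0.1 to 0.21 kg, pale wax on both ends, the same either way round; origin at the centre of its underside. Mid-brown. Lies on the deck along the far bar, 5 to 12 mm short of both bars, a little askew. Place of its origin when home (fence frame, mm): (-27.5, -50), its length along the fence's y.
- left_blank: turning blank, a wooden block 100 (its x) x 55 (y) x 40 mm (z), 0.1 to 0.21 kg, pale wax on both ends, the same either way round; origin at the centre of its underside. Light brown. On the deck along the left bar, robot side of the corner blank, 5 to 12 mm off the bar, a little askew. Home (fence frame, mm): (-105, -27.5), its length along the fence's x.
- loose_blank_1: turning blank, a wooden block 100 (its x) x 55 (y) x 40 mm (z), 0.1 to 0.21 kg, pale wax on both ends, the same either way round; origin at the centre of its underside. Dark brown. On the bench right of the slab. The far right free place is (fence frame, mm) (-50, -127.5), length along the fence's x; either loose blank may take it.
- loose_blank_2: turning blank, a wooden block 100 (its x) x 55 (y) x 40 mm (z), 0.1 to 0.21 kg, pale wax on both ends, the same either way round; origin at the centre of its underside. Reddish brown. On the bench right of the slab. The near right free place is (fence frame, mm) (-127.5, -105), length along the fence's y; either loose blank may take it.
- sanding_block: bystander: cork sanding block 90 x 50 x 26 mm, on the bench among the loose blanks; origin under its centre
- wax_tin: bystander: round green tin, 68 mm across, 45 mm high, among the loose blanks; origin under its centre
- gouge: bystander: turning gouge with a wooden handle, 380 mm long, lying left of the slab
- turned_bowl: bystander: wooden bowl 110 mm across, 50 mm high, right of the slab, beyond the loose blanks
- glue_bottle: bystander: white bottle 60 mm across, 150 mm high, left of the slab, beyond the gouge
Things that resemble listed ones, but are neither listed nor needed, are in the scene too. Leave any blue or turquoise look-alike of the corner_blank alone.

How it is judged:
By the outcome, as a careful person would: the job done as asked, in the order asked, and still so for the second after the job is handed in, with the robot touching nothing.
It also fails if it takes over 72 s, if anything falls off the work surface, if the arm or the gripper's body presses on something with over 40 N, if the wrist force passes 120 N, or if a joint passes its speed limit or range.

## Working session

There is one attempt and no reset: what is moved stays moved. The work goes in short steps, Python scripts to look and compute and a tool call to move; the robot and the scene stay as the last step left them, time stands still between calls to the robot, and variables do not carry over. Pictures are saved under pics/ and viewed, and the job is handed in when it is done.

Besides the shell and the picture viewer there is one more tool, called after "Emit:" in YAML: its name, and indented under it one key for each argument. drive_tool: Moves the arm, as the interface text tells. Its arguments: {"type":"object","properties":{"deltas":{"type":"array"},"grip_force":{"type":"number"}},"required":["deltas"]}

```bash
mkdir -p pics; cat > h.py <<'E'
import numpy as np, cv2, json
from bench import sensors, vision, job
def grab(n):
    d=vision.get_image(n); return d
def cam(d):
    R,_=cv2.Rodrigues(np.array(d['rvec'],float)); t=np.array(d['tvec'],float).reshape(3)
    return R,t
def ray_plane(d,uv,z):
    R,t=cam(d); uv=np.atleast_2d(np.array(uv,float))
    r=np.c_[(uv[:,0]-d['cx'])/d['fx'],(uv[:,1]-d['cy'])/d['fy'],np.ones(len(uv))]
    o=-R.T@t; w=r@R
    s=(z-o[2])/w[:,2]
    return o+w*s[:,None]
def cloud(d):
    R,t=cam(d); h,w=d['range_z'].shape
    v,u=np.mgrid[:h,:w]; Z=d['range_z'].astype(float)
    P=np.stack([(u-d['cx'])/d['fx']*Z,(v-d['cy'])/d['fy']*Z,Z],-1)
    W=(P-t)@R; W[Z<=0]=np.nan
    return W
def save(d,n): cv2.imwrite('pics/'+n,d['color'][:,:,::-1])
def proj(d,P):
    R,t=cam(d); p=np.atleast_2d(P)@R.T+t
    return np.c_[p[:,0]/p[:,2]*d['fx']+d['cx'],p[:,1]/p[:,2]*d['fy']+d['cy']]
E
python3 - <<'E'
from h import *
for n in('scene','top'):
    d=grab(n); save(d,n+'0.png'); R,t=cam(d); print(n,d['fx'],d['cx'],d['cy'],(-R.T@t).round(3),R[2].round(3),(d['range_z']>0).mean())
s=sensors.state(); print(s)
E
```

```text
scene 611.0037777387041 323.870602267795 248.90068811951753 [ 1.069 -0.621  1.114] [-0.358  0.512 -0.781] 0.995947265625
top 610.4318851500294 316.10782794948506 234.21846074764397 [0.469 0.058 1.695] [ 0.057 -0.006 -0.998] 0.9960611979166667
{'time': 0.1, 'qpos': array([-8.37819492e+01,  1.03952989e+01,  9.21237165e+01, -3.02034564e-03,
        7.75667112e+01, -1.18202727e+01]), 'joint_velocities': array([-0.03477714, -0.01934196, -0.17511673, -0.03890575, -0.04438008,
       -0.01779271]), 'tau': array([ 4.31764438e-04, -4.34817302e+01, -3.42694974e+01,  7.03204656e-02,
        3.40035826e-02, -3.50528796e-05]), 'ee_pos': array([ 0.17799909, -0.54627035,  0.23794181]), 'eef_rot': array([-1.79915487e+02, -1.46744232e-02,  1.80389651e+01]), 'force': array([ 0.1469733 , -0.62226255,  0.11181064]), 'ft_torque': array([-0.01789834,  0.0259403 ,  0.06604227]), 'finger_gap': 1.0004733876921035}
```

View pics/scene0.png

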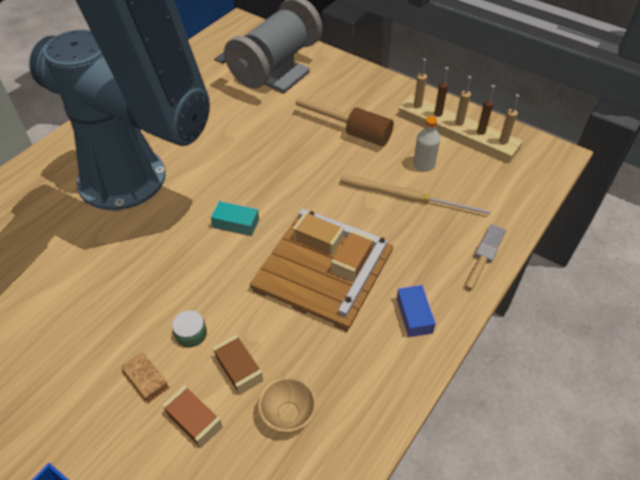

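View pics/top0.png

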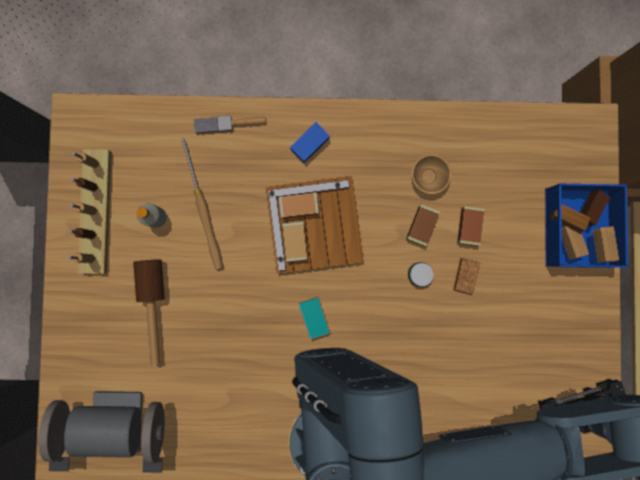

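```bash
python3 - <<'E'
from h import *
a=grab('top');b=grab('scene')
np.savez('d0.npz',top=cloud(a),scene=cloud(b),tc=a['color'],sc=b['color'])
c1=cv2.resize(a['color'][165:285,255:375],(400,400),interpolation=cv2.INTER_CUBIC)
c2=cv2.resize(a['color'][160:300,370:510],(400,400),interpolation=cv2.INTER_CUBIC)
cv2.imwrite('pics/ct.png',np.hstack([c1,c2])[:,:,::-1])
c1=cv2.resize(b['color'][195:335,245:405],(400,350),interpolation=cv2.INTER_CUBIC)
c2=cv2.resize(b['color'][300:450,110:330],(400,350),interpolation=cv2.INTER_CUBIC)
cv2.imwrite('pics/cs.png',np.hstack([c1,c2])[:,:,::-1])
for n,d,pts in(('top',a,[(423,226),(471,226),(298,205),(294,242),(340,240),(310,186),(276,240),(421,272)]),('scene',b,[(237,362),(192,413),(318,233),(350,252),(300,280)])):
    W=cloud(d)
    for u,v in pts: print(n,u,v,np.nanmedian(W[v-2:v+3,u-2:u+3].reshape(-1,3),0).round(4),d['color'][v,u], d['range_z'][v,u])
E
```

```text
top 423 226 [ 0.5914 -0.2434  0.0372] [110  72  49] 1.6654974
top 471 226 [ 0.5934 -0.3727  0.0397] [123  73  50] 1.6568912
top 298 205 [0.6396 0.0976 0.0696] [161 113  75] 1.6366524
top 294 242 [0.5401 0.1064 0.069 ] [164 130  86] 1.6218793
top 340 240 [ 0.5496 -0.0179  0.0295] [125  82  42] 1.664959
top 310 186 [0.6943 0.0665 0.0454] [157 156 159] 1.6586057
top 276 240 [0.5462 0.1558 0.0463] [161 158 162] 1.6559764
top 421 272 [ 0.4661 -0.2376  0.0442] [161 160 164] 1.6506183
scene 237 362 [ 0.6015 -0.2469  0.0408] [134  89  52] 1.1964984
scene 192 413 [ 0.601  -0.3756  0.0406] [156  97  62] 1.1318538
scene 318 233 [0.5543 0.0929 0.071 ] [181 138  81] 1.3636501
scene 350 252 [0.6423 0.0899 0.0714] [168 117  65] 1.3308197
scene 300 280 [ 0.5808 -0.0119  0.0324] [157 112  58] 1.3306149
```

```bash
ls pics
```

```text
cs.png
ct.png
scene0.png
top0.png
```

View pics/ct.png

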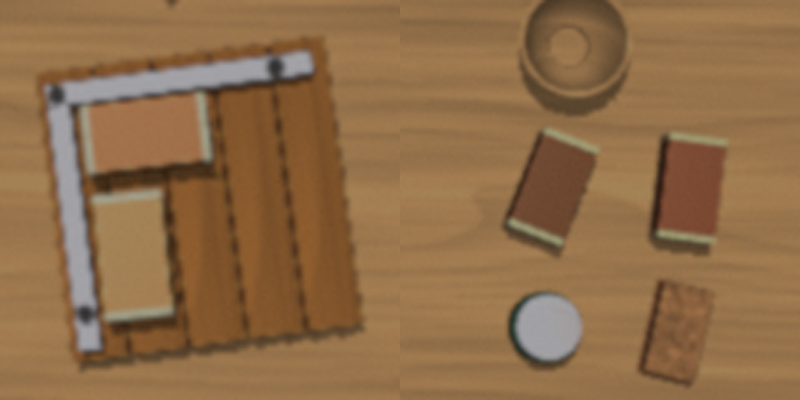

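View pics/cs.png

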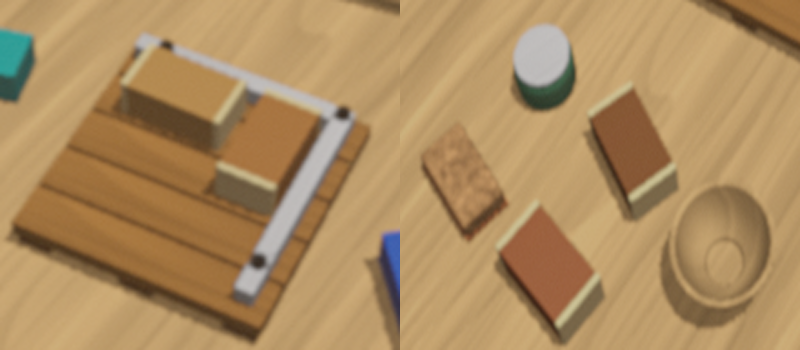

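```bash
cat > m.py <<'E'
from h import *
def rect(d,c,z,half=0.08,tol=0.007,colmask=None):
    """height-sliced mask around c -> contour -> rays to plane z -> minAreaRect"""
    W=cloud(d); m=(abs(W[...,2]-z)<tol)&(np.hypot(W[...,0]-c[0],W[...,1]-c[1])<half)
    if colmask is not None: m&=colmask
    m=m.astype(np.uint8)
    n,l,st,ce=cv2.connectedComponentsWithStats(m)
    u,v=proj(d,[c[0],c[1],z])[0]
    k=l[int(round(v)),int(round(u))]
    if k==0: k=1+np.argmax(st[1:,4])
    mm=(l==k)
    ys,xs=np.nonzero(mm); P=ray_plane(d,np.c_[xs,ys],z)
    zz=np.nanmedian(W[mm][:,2])
    r=cv2.minAreaRect((P[:,:2]*1000).astype(np.float32))
    (cx,cy),(w,h),a=r
    if w<h: w,h,a=h,w,a+90
    mc=P.mean(0)*1000
    C=np.cov(P[:,:2].T); ev,V=np.linalg.eigh(C); pa=np.degrees(np.arctan2(V[1,1],V[0,1]))%180
    return dict(c=(round(cx,1),round(cy,1)),mean=mc[:2].round(1),sz=(round(w,1),round(h,1)),a=round(a%180,1),pca=round(pa,1),pl=(round((12*ev[1])**.5*1e3,1),round((12*ev[0])**.5*1e3,1)),z=round(zz*1e3,1),n=int(mm.sum()))
E
python3 - <<'E'
from m import *
a=grab('top');b=grab('scene')
for nm,c,z in(('l1',(.59,-.243),.04),('l2',(.593,-.372),.04),('corner',(.64,.094),.07),('left',(.545,.1),.07),('tin',(.466,-.237),.045),('sand',(.46,-.36),.026)):
    for n,d in(('top',a),('scene',b)): print(nm,n,rect(d,c,z))
E
```

```text
l1 top {'c': (593.7, -244.1), 'mean': array([ 593.4, -244. ]), 'sz': (100.3, 56.0), 'a': 158.7, 'pca': np.float64(158.6), 'pl': (np.float64(101.3), np.float64(56.0)), 'z': np.float64(39.1), 'n': 700}
l1 scene {'c': (597.0, -243.5), 'mean': array([ 597.7, -243.9]), 'sz': (105.0, 56.7), 'a': 159.2, 'pca': np.float64(158.7), 'pl': (np.float64(104.0), np.float64(56.1)), 'z': np.float64(40.8), 'n': 1343}
l2 top {'c': (594.3, -376.2), 'mean': array([ 594. , -376.2]), 'sz': (100.7, 56.3), 'a': 173.4, 'pca': np.float64(174.0), 'pl': (np.float64(100.8), np.float64(56.8)), 'z': np.float64(39.0), 'n': 704}
l2 scene {'c': (598.1, -375.5), 'mean': array([ 598.5, -376.1]), 'sz': (104.8, 56.0), 'a': 173.0, 'pca': np.float64(173.3), 'pl': (np.float64(103.9), np.float64(55.9)), 'z': np.float64(40.9), 'n': 1602}
corner top {'c': (639.9, 95.9), 'mean': array([640.3,  95.5]), 'sz': (100.0, 55.7), 'a': 97.8, 'pca': np.float64(97.7), 'pl': (np.float64(100.7), np.float64(55.6)), 'z': np.float64(68.9), 'n': 715}
corner scene {'c': (643.5, 95.8), 'mean': array([643.2,  95.9]), 'sz': (108.6, 58.0), 'a': 97.4,
[... 595 characters left out ...]
: np.float64(58.3), 'pl': (np.float64(54.6), np.float64(54.3)), 'z': np.float64(44.0), 'n': 397}
tin scene {'c': (463.8, -239.6), 'mean': array([ 463.4, -239.6]), 'sz': (66.8, 62.1), 'a': 145.4, 'pca': np.float64(151.0), 'pl': (np.float64(57.8), np.float64(55.3)), 'z': np.float64(45.8), 'n': 678}
sand top {'c': (458.1, -367.7), 'mean': array([ 457.6, -368.3]), 'sz': (89.6, 51.6), 'a': 167.1, 'pca': np.float64(168.2), 'pl': (np.float64(90.5), np.float64(51.0)), 'z': np.float64(24.9), 'n': 547}
sand scene {'c': (462.1, -368.0), 'mean': array([ 462.2, -368.3]), 'sz': (93.8, 50.3), 'a': 167.6, 'pca': np.float64(167.1), 'pl': (np.float64(92.5), np.float64(50.1)), 'z': np.float64(26.6), 'n': 1094}
```

```bash
cat > fence.py <<'E'
from h import *
def fence(d):
    c=d['color'].astype(int); sat=c.max(2)-c.min(2)
    u,v=np.meshgrid(np.arange(640),np.arange(480))
    P=ray_plane(d,np.c_[u.ravel(),v.ravel()],.05).reshape(480,640,3)*1000
    W=cloud(d)
    m=(sat<28)&(c.min(2)>90)&(P[...,0]>440)&(P[...,0]<740)&(P[...,1]>-60)&(P[...,1]<200)&(W[...,2]<.06)
    n,l,st,ce=cv2.connectedComponentsWithStats(m.astype(np.uint8))
    k=1+np.argmax(st[1:,4]); m=l==k
    return m,P[m][:,:2]
def fit(Q,guess=7.5):
    # split into bars about corner: in frame rotated by guess
    out={}
    th=np.radians(guess)
    for it in range(3):
        X=np.array([np.cos(th),np.sin(th)]);Y=np.array([-X[1],X[0]])
        x=Q@X;y=Q@Y
        xm=np.percentile(x,99.5);ym=np.percentile(y,99.5)
        far=(x>xm-25)&(y<ym-35); left=(y>ym-25)&(x<xm-35)
        def line(p):
            r=cv2.fitLine(p.astype(np.float32),cv2.DIST_HUBER,0,.01,.01).ravel(); return r
        f=line(Q[far]);g=line(Q[left])
        af=np.degrees(np.arctan2(f[1],f[0]))%180-90; ag=(np.degrees(np.arctan2(g[1],g[0]))+90)%180-90
        th=np.radians((af+ag)/2)
    X=np.array([np.cos(th),np.sin(th)]);Y=np.array([-X[1],X[0]])
    cx=f[2:]@X; cy=g[2:]@Y # centre lines
    return af,ag,np.degrees(th),(cx-9)*X+(cy-9)*Y, x[far].std()*12**.5, y[left].std()*12**.5, far.sum(),left.sum(), (Q[far]@Y).min()-cy+9,(Q[left]@X).min()-cx+9
E
python3 - <<'E'
from fence import *
for n in('top','scene'):
    d=grab(n); m,Q=fence(d); print(n,*[np.round(v,1) for v in fit(Q)])
    im=d['color'].copy(); im[m]=[255,0,0]; ys,xs=np.nonzero(m)
    cv2.imwrite('pics/f_%s.png'%n,cv2.resize(im[ys.min()-10:ys.max()+60,xs.min()-20:xs.max()+60],None,fx=3,fy=3)[:,:,::-1])
E
```

```text
top 8.4 9.0 8.7 [665.1 159.8] 19.0 19.0 380 384 -168.0 -166.6
scene 9.3 8.4 8.8 [667.5 165.2] 22.1 15.6 688 216 -207.6 -167.2
```

View pics/f_top.png

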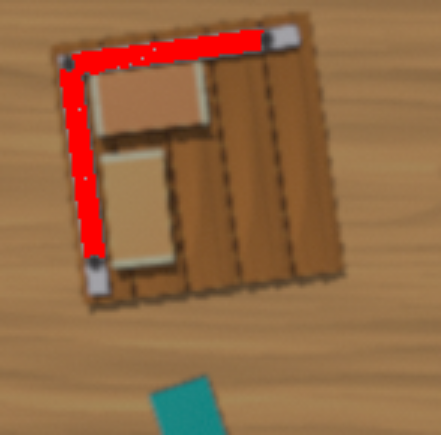

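View pics/f_scene.png

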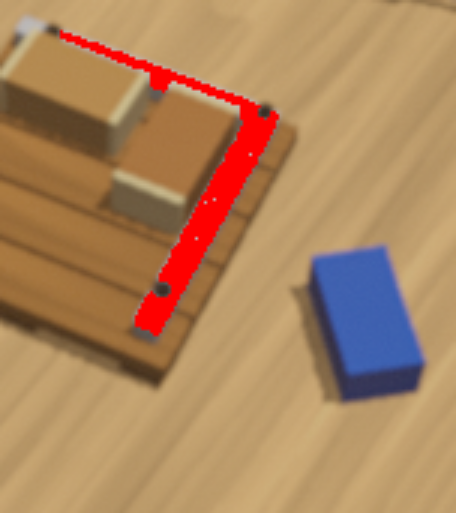

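```bash
cat > go.py <<'E'
# prints the shift (tool axes, cm / deg) from the present pose to a target; moves nothing
import sys; from h import *
TH=np.radians(8.7); C=np.array([.6655,.160])
X=np.array([np.cos(TH),np.sin(TH)]);Y=np.array([-X[1],X[0]])
def f2w(x,y): return C+(x*X+y*Y)/1000
def to(x,y,z,yaw):
    s=sensors.state(); from scipy.spatial.transform import Rotation as Ro
    R=Ro.from_euler('xyz',s['eef_rot'],degrees=True).as_matrix()
    d=R.T@(np.array([x,y,z])-s['ee_pos'])*100
    dy=-((yaw-s['eef_rot'][2]+180)%360-180)
    print('t',round(s['time'],2),'pos',s['ee_pos'].round(4),'rpy',s['eef_rot'].round(2),'F',s['force'].round(1),'gap',round(s['finger_gap'],3),'j6',round(s['qpos'][5],1))
    print('delta x %.2f y %.2f z %.2f yaw %.2f'%(*d,dy), 'fence', ((s['ee_pos'][:2]-C)@np.c_[X,Y]*1000).round(1))
if __name__=='__main__':
    a=[float(v) for v in sys.argv[2:]]
    if sys.argv[1]=='f': x,y=f2w(a[0],a[1])
    else: x,y=a[0]/1000,a[1]/1000
    to(x,y,a[2]/1000,a[3])
E
python3 go.py w 595 -244 240 -21.3
```

```text
t 0.4 pos [ 0.1781 -0.5467  0.2386] rpy [-1.7999e+02 -1.0000e-02  1.8040e+01] F [-0.9 -0.3 -0.5] gap 0.994 j6 -11.8
delta x 49.02 y -15.87 z -0.13 yaw 39.34 fence [-588.7 -624.8]
```

Taken-for candidates (top view pixels): loose_1 dark brown (423,226), loose_2 reddish (471,226), cork block (467,276), blanks in the blue tray (590,230), blue block (310,142), turquoise block (314,318), laid corner (298,205) and left (294,242). The close crop shows wax-ended dark brown and reddish blanks at the first two; I pick those. Heights from both views are 39–41 mm, and the sizes match 100x55.

Emit:
drive_tool:
  deltas:
    - {"hand": -1, "x": 49, "y": -15.9, "z": 0, "yaw": 39.3}
    - {"hand": -1, "x": 49, "y": -15.9, "z": 0, "yaw": 39.3}
    - {"hand": -1, "x": 49, "y": -15.9, "z": 0, "yaw": 39.3}
    - {"hand": -1, "x": 49, "y": -15.9, "z": 0, "yaw": 39.3}
    - {"hand": -1, "x": 49, "y": -15.9, "z": 0, "yaw": 39.3}

```text
time: 0.82
ee_pos: [0.3366, -0.4317, 0.2389]
eef_rot: [180.0, -0.0, -15.7]
force: [0.3, 0.3, -0.8]
finger_gap: 1.0
```

```bash
python3 go.py w 595 -244 150 -21.3
```

```text
t 0.82 pos [ 0.3366 -0.4317  0.2389] rpy [ 1.800e+02 -1.000e-02 -1.569e+01] F [ 0.3  0.3 -0.8] gap 1.0 j6 41.2
delta x 19.81 y -25.05 z 8.89 yaw 5.61 fence [-414.6 -535.1]
```

Emit:
drive_tool:
  deltas:
    - {"hand": -1, "x": 19.8, "y": -25, "z": 0, "yaw": 5.6}
    - {"hand": -1, "x": 19.8, "y": -25, "z": 0, "yaw": 5.6}
    - {"hand": -1, "x": 19.8, "y": -25, "z": 0, "yaw": 5.6}
    - {"hand": -1, "x": 19.8, "y": -25, "z": 0, "yaw": 5.6}
    - {"hand": -1, "x": 19.8, "y": -25, "z": 0, "yaw": 5.6}

```text
time: 1.23
ee_pos: [0.5054, -0.309, 0.239]
eef_rot: [180.0, -0.0, -21.3]
force: [0.6, -0.2, -0.4]
finger_gap: 0.996
```

Emit:
drive_tool:
  deltas:
    - {"hand": -1, "x": 8, "y": -9.5, "z": 5, "yaw": 0}
    - {"hand": -1, "x": 8, "y": -9.5, "z": 5, "yaw": 0}
    - {"hand": -1, "x": 8, "y": -9.5, "z": 5, "yaw": 0}

```text
time: 1.48
ee_pos: [0.6076, -0.253, 0.1929]
eef_rot: [180.0, -0.1, -21.3]
force: [0.6, -0.8, -0.4]
finger_gap: 0.996
```

```bash
python3 go.py w 595 -244 10 -21.3
```

```text
t 1.48 pos [ 0.6076 -0.253   0.1929] rpy [ 1.7997e+02 -1.0000e-01 -2.1270e+01] F [ 0.6 -0.8 -0.4] gap 0.996 j6 78.4
delta x -1.53 y -0.39 z 18.29 yaw 0.03 fence [-119.7 -399.5]
```

Emit:
drive_tool:
  deltas:
    - {"hand": -1, "x": -1.5, "y": -0.4, "z": 3, "yaw": 0}
    - {"hand": -1, "x": -1.5, "y": -0.4, "z": 7, "yaw": 0}
    - {"hand": -1, "x": -1.5, "y": -0.4, "z": 11, "yaw": 0}
    - {"hand": -1, "x": -1.5, "y": -0.4, "z": 12.5, "yaw": 0}
    - {"hand": -1, "x": -1.5, "y": -0.4, "z": 12.5, "yaw": 0}

```text
time: 1.9
ee_pos: [0.5919, -0.2416, 0.0621]
eef_rot: [-179.9, 0.5, -21.3]
force: [-0.4, -0.4, -0.3]
finger_gap: 0.997
```

```bash
python3 go.py w 595 -244 10 -21.3; python3 - <<'E'
from h import *
b=grab('scene'); cv2.imwrite('pics/g1.png',cv2.resize(b['color'][250:480,80:400],None,fx=2,fy=2)[:,:,::-1])
E
```

```text
t 1.9 pos [ 0.5919 -0.2416  0.0621] rpy [-179.92    0.46  -21.25] F [-0.4 -0.4 -0.3] gap 0.997 j6 78.4
delta x 0.42 y 0.12 z 5.21 yaw 0.05 fence [-133.5 -385.8]
```

View pics/g1.png

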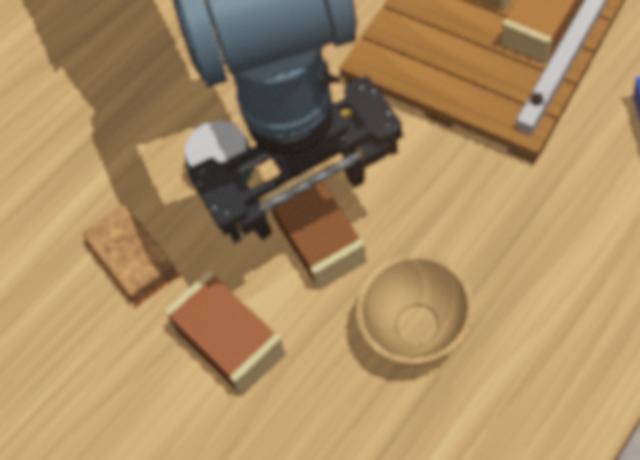

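The fingers at about (240,225) and (355,170) straddle the dark blank at (320,240); the tin and bowl stay clear.

Emit:
drive_tool:
  deltas:
    - {"hand": -1, "x": 0.4, "y": 0.1, "z": 3, "yaw": 0}
    - {"hand": -1, "x": 0.4, "y": 0.1, "z": 5, "yaw": 0}
    - {"hand": -1, "x": 0.4, "y": 0.1, "z": 5.2, "yaw": 0}
    - {"hand": -1, "x": 0.4, "y": 0.1, "z": 5.2, "yaw": 0}

```text
time: 2.28
ee_pos: [0.5972, -0.2455, 0.0142]
eef_rot: [-180.0, 0.2, -21.3]
force: [1.0, 0.7, -0.6]
finger_gap: 0.997
```

Emit:
drive_tool:
  deltas:
    - {"hand": 1}
    - {"hand": 1}
    - {"hand": 1}
    - {"hand": 1}
    - {"hand": 1}
  grip_force: 25

```text
invalid input at $.deltas[0]: expected keys hand, x, y, z, yaw
```

```bash
python3 go.py w 595 -244 10 -21.3
```

```text
t 2.28 pos [ 0.5972 -0.2455  0.0142] rpy [-179.97    0.18  -21.27] F [ 1.   0.7 -0.6] gap 0.997 j6 78.4
delta x -0.26 y -0.06 z 0.42 yaw 0.03 fence [-128.8 -390.5]
```

Emit:
drive_tool:
  deltas:
    - {"hand": -1, "x": -0.2, "y": 0, "z": 0.3, "yaw": 0}
    - {"hand": 1, "x": -0.2, "y": 0, "z": 0.3, "yaw": 0}
    - {"hand": 1, "x": -0.2, "y": 0, "z": 0.3, "yaw": 0}
    - {"hand": 1, "x": -0.2, "y": 0, "z": 0.3, "yaw": 0}
    - {"hand": 1, "x": -0.2, "y": 0, "z": 0.3, "yaw": 0}
  grip_force: 25

```text
time: 2.7
ee_pos: [0.5959, -0.2451, 0.0122]
eef_rot: [-180.0, 0.1, -21.3]
force: [0.1, -0.3, -0.4]
finger_gap: 0.719
```

Emit:
drive_tool:
  deltas:
    - {"hand": 1, "x": 0, "y": 0, "z": 0, "yaw": 0}
    - {"hand": 1, "x": 0, "y": 0, "z": 0, "yaw": 0}
    - {"hand": 1, "x": 0, "y": 0, "z": 0, "yaw": 0}

```text
time: 2.95
ee_pos: [0.5961, -0.2451, 0.0127]
eef_rot: [-180.0, 0.1, -21.3]
force: [-1.1, 1.1, 3.0]
finger_gap: 0.624
```

```bash
python3 go.py w 595 -244 10 -21.3
```

```text
t 2.95 pos [ 0.5961 -0.2451  0.0127] rpy [-1.7999e+02  6.0000e-02 -2.1270e+01] F [-1.1  1.1  3. ] gap 0.624 j6 78.4
delta x -0.14 y -0.06 z 0.27 yaw 0.03 fence [-129.9 -390. ]
```

Emit:
drive_tool:
  deltas:
    - {"hand": 1, "x": 0, "y": 0, "z": -1, "yaw": 0}
    - {"hand": 1, "x": 0, "y": 0, "z": -4, "yaw": 0}
    - {"hand": 1, "x": 0, "y": 0, "z": -8, "yaw": 0}
    - {"hand": 1, "x": 0, "y": 0, "z": -11, "yaw": 0}
    - {"hand": 1, "x": 0, "y": 0, "z": -11, "yaw": 0}

```text
time: 3.37
ee_pos: [0.6002, -0.2476, 0.1311]
eef_rot: [179.9, -0.6, -21.3]
force: [1.0, -1.5, -0.4]
finger_gap: 0.622
```

```bash
python3 go.py f -56 -163 120 8.7
```

```text
t 3.37 pos [ 0.6002 -0.2476  0.1311] rpy [179.87  -0.63 -21.26] F [ 1.  -1.5 -0.4] gap 0.622 j6 78.4
delta x -5.41 y -23.44 z 0.99 yaw -29.96 fence [-126.2 -393. ]
```

Emit:
drive_tool:
  deltas:
    - {"hand": 1, "x": -1, "y": -4, "z": 0, "yaw": -6}
    - {"hand": 1, "x": -2, "y": -8, "z": 0, "yaw": -12}
    - {"hand": 1, "x": -3, "y": -12, "z": 0, "yaw": -18}
    - {"hand": 1, "x": -4, "y": -16, "z": 0, "yaw": -24}
    - {"hand": 1, "x": -4.6, "y": -20, "z": 0, "yaw": -30}

```text
time: 3.78
ee_pos: [0.6287, -0.0425, 0.1296]
eef_rot: [179.6, -0.4, 9.0]
force: [0.1, 0.2, -2.8]
finger_gap: 0.62
```

```bash
python3 go.py f -56 -163 120 8.7
```

```text
t 3.78 pos [ 0.6287 -0.0425  0.1296] rpy [179.6   -0.39   9.02] F [ 0.1  0.2 -2.8] gap 0.62 j6 66.5
delta x 1.11 y -3.16 z 0.94 yaw 0.32 fence [ -67.  -194.6]
```

Emit:
drive_tool:
  deltas:
    - {"hand": 1, "x": 1.1, "y": -3.2, "z": 0.5, "yaw": 0.3}
    - {"hand": 1, "x": 1.1, "y": -3.2, "z": 3, "yaw": 0.3}
    - {"hand": 1, "x": 1.1, "y": -3.2, "z": 5, "yaw": 0.3}
    - {"hand": 1, "x": 1.1, "y": -3.2, "z": 6.5, "yaw": 0.3}
    - {"hand": 1, "x": 1.1, "y": -3.2, "z": 6.5, "yaw": 0.3}

```text
time: 4.2
ee_pos: [0.6317, -0.0084, 0.06]
eef_rot: [179.8, 0.0, 8.8]
force: [-1.6, 0.7, -2.2]
finger_gap: 0.618
```

```bash
python3 go.py f -56 -163 44 8.7;  python3 - <<'E'
from h import *
b=grab('scene'); cv2.imwrite('pics/p1.png',cv2.resize(b['color'][180:360,200:440],None,fx=3,fy=3)[:,:,::-1])
E
```

```text
t 4.2 pos [ 0.6317 -0.0084  0.06  ] rpy [1.7975e+02 3.0000e-02 8.7600e+00] F [-1.6  0.7 -2.2] gap 0.618 j6 70.0
delta x 0.28 y 0.16 z 1.60 yaw 0.06 fence [ -58.8 -161.3]
```

View pics/p1.png

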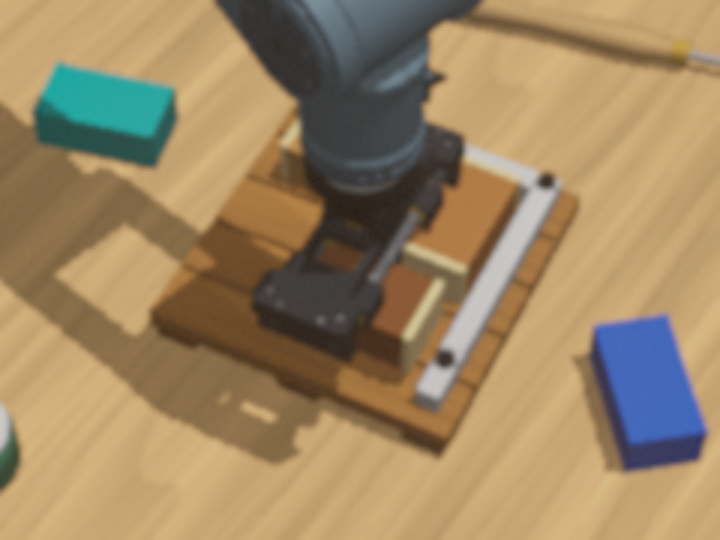

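The dark blank (400,310) hangs just short of the far bar, right of the corner blank. I'm lowering it gently.

Emit:
drive_tool:
  deltas:
    - {"hand": 1, "x": 0, "y": 0.1, "z": 0.6, "yaw": 0}
    - {"hand": 1, "x": 0, "y": 0.1, "z": 1.1, "yaw": 0}
    - {"hand": 1, "x": 0, "y": 0.1, "z": 1.5, "yaw": 0}
    - {"hand": 1, "x": 0, "y": 0.1, "z": 1.5, "yaw": 0}

```text
time: 4.58
ee_pos: [0.6328, -0.0102, 0.0465]
eef_rot: [179.7, -0.1, 8.7]
force: [-0.7, 0.3, -2.3]
finger_gap: 0.62
```

Emit:
drive_tool:
  deltas:
    - {"hand": 1, "x": 0, "y": 0, "z": 0.1, "yaw": 0}
    - {"hand": 1, "x": 0, "y": 0, "z": 0.1, "yaw": 0}

```text
time: 4.75
ee_pos: [0.633, -0.0104, 0.0457]
eef_rot: [179.7, -0.1, 8.7]
force: [-0.8, -0.2, -1.5]
finger_gap: 0.62
```

Emit:
drive_tool:
  deltas:
    - {"hand": 1, "x": 0, "y": 0, "z": 0.15, "yaw": 0}
    - {"hand": 1, "x": 0, "y": 0, "z": 0.15, "yaw": 0}
    - {"hand": 1, "x": 0, "y": 0, "z": 0.15, "yaw": 0}

```text
time: 5.0
ee_pos: [0.6331, -0.0104, 0.0444]
eef_rot: [179.7, -0.1, 8.7]
force: [0.7, 0.0, -2.5]
finger_gap: 0.621
```

Emit:
drive_tool:
  deltas:
    - {"hand": 1, "x": 0, "y": 0, "z": 0.1, "yaw": 0}
    - {"hand": 1, "x": 0, "y": 0, "z": 0.1, "yaw": 0}
    - {"hand": 1, "x": 0, "y": 0, "z": 0.1, "yaw": 0}

```text
time: 5.25
ee_pos: [0.6331, -0.0104, 0.0434]
eef_rot: [179.7, -0.1, 8.7]
force: [0.1, 0.0, -2.0]
finger_gap: 0.625
```

Emit:
drive_tool:
  deltas:
    - {"hand": 1, "x": 0, "y": 0, "z": 0.1, "yaw": 0}
    - {"hand": 1, "x": 0, "y": 0, "z": 0.1, "yaw": 0}
    - {"hand": 1, "x": 0, "y": 0, "z": 0.1, "yaw": 0}

```text
time: 5.5
ee_pos: [0.6333, -0.0104, 0.0428]
eef_rot: [179.7, -0.1, 8.7]
force: [-0.7, -0.4, 1.5]
finger_gap: 0.625
```

Emit:
drive_tool:
  deltas:
    - {"hand": 0.2, "x": 0, "y": 0, "z": 0, "yaw": 0}
    - {"hand": -0.2, "x": 0, "y": 0, "z": 0, "yaw": 0}
    - {"hand": -0.45, "x": 0, "y": 0, "z": 0, "yaw": 0}
    - {"hand": -0.45, "x": 0, "y": 0, "z": 0, "yaw": 0}
    - {"hand": -0.45, "x": 0, "y": 0, "z": 0, "yaw": 0}

```text
time: 5.92
ee_pos: [0.6334, -0.0105, 0.0428]
eef_rot: [179.7, -0.1, 8.7]
force: [-0.4, 1.1, 0.1]
finger_gap: 0.727
```

Emit:
drive_tool:
  deltas:
    - {"hand": -0.45, "x": 0, "y": 0, "z": -2, "yaw": 0}
    - {"hand": -0.45, "x": 0, "y": 0, "z": -5, "yaw": 0}
    - {"hand": -0.45, "x": 0, "y": 0, "z": -9, "yaw": 0}
    - {"hand": -0.7, "x": 0, "y": 0, "z": -13, "yaw": 0}
    - {"hand": -1, "x": 0, "y": 0, "z": -13, "yaw": 0}

```text
time: 6.33
ee_pos: [0.6381, -0.0106, 0.1826]
eef_rot: [179.4, -0.9, 8.7]
force: [1.3, -0.4, 1.2]
finger_gap: 0.849
```

```bash
python3 go.py w 595 -376 150 -6.5
```

```text
t 6.33 pos [ 0.6381 -0.0106  0.1826] rpy [179.4   -0.94   8.71] F [ 1.3 -0.4  1.2] gap 0.849 j6 69.9
delta x -9.84 y 35.43 z 3.46 yaw 15.21 fence [ -52.9 -164.5]
```

Emit:
drive_tool:
  deltas:
    - {"hand": -1, "x": -9.8, "y": 35.4, "z": 2, "yaw": 15.2}
    - {"hand": -1, "x": -9.8, "y": 35.4, "z": 2, "yaw": 15.2}
    - {"hand": -1, "x": -9.8, "y": 35.4, "z": 2, "yaw": 15.2}
    - {"hand": -1, "x": -9.8, "y": 35.4, "z": 2, "yaw": 15.2}
    - {"hand": -1, "x": -9.8, "y": 35.4, "z": 2, "yaw": 15.2}

```text
time: 6.75
ee_pos: [0.6112, -0.2187, 0.1682]
eef_rot: [179.7, -1.1, -6.5]
force: [0.4, 0.1, -0.3]
finger_gap: 1.003
```

```bash
python3 go.py w 595 -376 150 -6.5
```

```text
t 6.75 pos [ 0.6112 -0.2187  0.1682] rpy [179.66  -1.1   -6.47] F [ 0.4  0.1 -0.3] gap 1.003 j6 66.2
delta x 0.13 y 15.80 z 1.92 yaw 0.03 fence [-111.  -366.1]
```

Emit:
drive_tool:
  deltas:
    - {"hand": -1, "x": 0.1, "y": 4, "z": 0.5, "yaw": 0}
    - {"hand": -1, "x": 0.1, "y": 8, "z": 1, "yaw": 0}
    - {"hand": -1, "x": 0.1, "y": 12, "z": 2, "yaw": 0}
    - {"hand": -1, "x": 0.1, "y": 15.8, "z": 4, "yaw": 0}
    - {"hand": -1, "x": 0.1, "y": 15.8, "z": 7, "yaw": 0}

```text
time: 7.17
ee_pos: [0.5959, -0.3858, 0.1024]
eef_rot: [179.2, -1.5, -6.8]
force: [0.4, -0.3, 0.5]
finger_gap: 1.001
```

```bash
python3 go.py w 595 -376 12 -6.5
```

```text
t 7.17 pos [ 0.5959 -0.3858  0.1024] rpy [179.22  -1.51  -6.79] F [ 0.4 -0.3  0.5] gap 1.001 j6 54.1
delta x -0.44 y -1.08 z 9.01 yaw -0.29 fence [-151.4 -528.9]
```

Emit:
drive_tool:
  deltas:
    - {"hand": -1, "x": -0.4, "y": -1.1, "z": 0, "yaw": -0.3}
    - {"hand": -1, "x": -0.4, "y": -1.1, "z": 1, "yaw": -0.3}
    - {"hand": -1, "x": -0.4, "y": -1.1, "z": 3, "yaw": -0.3}
    - {"hand": -1, "x": -0.4, "y": -1.1, "z": 4, "yaw": -0.3}
    - {"hand": -1, "x": -0.4, "y": -1.1, "z": 4, "yaw": -0.3}

```text
time: 7.58
ee_pos: [0.5937, -0.3729, 0.0605]
eef_rot: [179.3, -1.4, -6.4]
force: [-0.1, 0.2, -0.9]
finger_gap: 0.999
```

```bash
python3 go.py w 595 -376 12 -6.5
```

```text
t 7.58 pos [ 0.5937 -0.3729  0.0605] rpy [179.32  -1.36  -6.4 ] F [-0.1  0.2 -0.9] gap 0.999 j6 54.4
delta x 0.05 y 0.24 z 4.85 yaw 0.10 fence [-151.6 -515.9]
```

Emit:
drive_tool:
  deltas:
    - {"hand": -1, "x": 0, "y": 0.2, "z": -1, "yaw": 0}
    - {"hand": -1, "x": 0, "y": 0.2, "z": -2, "yaw": 0}
    - {"hand": -1, "x": 0, "y": 0.2, "z": -3, "yaw": 0}
    - {"hand": -1, "x": 0, "y": 0.2, "z": -4, "yaw": 0}
    - {"hand": -1, "x": 0, "y": 0.2, "z": -4, "yaw": 0}

```text
time: 8.0
ee_pos: [0.5946, -0.3759, 0.1056]
eef_rot: [179.1, -1.7, -6.4]
force: [-0.1, -0.3, 1.3]
finger_gap: 0.995
```

Emit:
drive_tool:
  deltas:
    - {"hand": -1, "x": 0, "y": 0, "z": 0, "yaw": 0}
    - {"hand": -1, "x": 0, "y": 0, "z": 0, "yaw": 0}
    - {"hand": -1, "x": 0, "y": 0, "z": 0, "yaw": 0}

```text
time: 8.25
ee_pos: [0.5946, -0.376, 0.1058]
eef_rot: [179.1, -1.7, -6.4]
force: [-0.5, 0.5, -0.6]
finger_gap: 0.999
```

Emit:
drive_tool:
  deltas:
    - {"hand": -1, "x": 0, "y": 0, "z": 4, "yaw": 0}
    - {"hand": -1, "x": 0, "y": 0, "z": 4, "yaw": 0}

```text
time: 8.42
ee_pos: [0.5924, -0.3741, 0.0588]
eef_rot: [179.4, -1.2, -6.4]
force: [-2.4, 1.4, -2.1]
finger_gap: 0.998
```

Emit:
drive_tool:
  deltas:
    - {"hand": -1, "x": 0.2, "y": 0.1, "z": 0, "yaw": 0}
    - {"hand": -1, "x": 0.2, "y": 0.1, "z": -0.6, "yaw": 0}
    - {"hand": -1, "x": 0.2, "y": 0.1, "z": -1.2, "yaw": 0}
    - {"hand": -1, "x": 0.2, "y": 0.1, "z": -1.8, "yaw": 0}
    - {"hand": -1, "x": 0.2, "y": 0.1, "z": -2.4, "yaw": 0}

```text
time: 8.83
ee_pos: [0.5947, -0.3758, 0.0856]
eef_rot: [179.3, -1.4, -6.4]
force: [0.7, 0.3, -1.6]
finger_gap: 0.999
```

Emit:
drive_tool:
  deltas:
    - {"hand": -1, "x": 0, "y": 0, "z": -0.6, "yaw": 0}
    - {"hand": -1, "x": 0, "y": 0, "z": -1.2, "yaw": 0}
    - {"hand": -1, "x": 0, "y": 0, "z": -1.8, "yaw": 0}
    - {"hand": -1, "x": 0, "y": 0, "z": -1.8, "yaw": 0}
    - {"hand": -1, "x": 0, "y": 0, "z": -1.8, "yaw": 0}

```text
time: 9.25
ee_pos: [0.5945, -0.3757, 0.1044]
eef_rot: [179.3, -1.4, -6.4]
force: [0.6, -0.2, -0.5]
finger_gap: 0.996
```

Emit:
drive_tool:
  deltas:
    - {"hand": -1, "x": 0, "y": 0, "z": 4, "yaw": 0}
    - {"hand": -1, "x": 0, "y": 0, "z": 5, "yaw": 0}

```text
time: 9.42
ee_pos: [0.5938, -0.3749, 0.0501]
eef_rot: [179.4, -1.2, -6.4]
force: [-1.0, 0.9, -1.1]
finger_gap: 1.002
```

Emit:
drive_tool:
  deltas:
    - {"hand": -1, "x": 0, "y": 0, "z": 0.6, "yaw": 0}
    - {"hand": -1, "x": 0, "y": 0, "z": 0.6, "yaw": 0}
    - {"hand": -1, "x": 0, "y": 0, "z": 0.6, "yaw": 0}

```text
time: 9.67
ee_pos: [0.5934, -0.3746, 0.0434]
eef_rot: [179.5, -1.1, -6.4]
force: [0.3, -0.6, 0.2]
finger_gap: 1.002
```

```bash
python3 go.py w 595 -376 12 -6.5
```

```text
t 9.67 pos [ 0.5934 -0.3746  0.0434] rpy [179.5   -1.1   -6.41] F [ 0.3 -0.6  0.2] gap 1.002 j6 54.3
delta x 0.11 y 0.10 z 3.14 yaw 0.09 fence [-152.1 -517.5]
```

Emit:
drive_tool:
  deltas:
    - {"hand": -1, "x": 0.1, "y": 0.1, "z": 2, "yaw": 0}
    - {"hand": -1, "x": 0.1, "y": 0.1, "z": 3.1, "yaw": 0}
    - {"hand": -1, "x": 0.1, "y": 0.1, "z": 3.1, "yaw": 0}
    - {"hand": 0, "x": 0.1, "y": 0.1, "z": 3.1, "yaw": 0}
    - {"hand": 1, "x": 0.1, "y": 0.1, "z": 3.1, "yaw": 0}
  grip_force: 25

```text
time: 10.08
ee_pos: [0.5953, -0.3764, 0.0134]
eef_rot: [179.5, -1.1, -6.4]
force: [0.7, 0.1, -0.3]
finger_gap: 0.875
```

Emit:
drive_tool:
  deltas:
    - {"hand": 1, "x": 0, "y": 0, "z": 0, "yaw": 0}
    - {"hand": 1, "x": 0, "y": 0, "z": 0, "yaw": 0}
    - {"hand": 1, "x": 0, "y": 0, "z": 0, "yaw": 0}
    - {"hand": 1, "x": 0, "y": 0, "z": 0, "yaw": 0}
    - {"hand": 1, "x": 0, "y": 0, "z": 0, "yaw": 0}

```text
time: 10.5
ee_pos: [0.5957, -0.3766, 0.0143]
eef_rot: [179.4, -1.2, -6.4]
force: [-0.7, 0.1, 4.2]
finger_gap: 0.621
```

```bash
python3 go.py w 595 -376 12 -6.5
```

```text
t 10.5 pos [ 0.5957 -0.3766  0.0143] rpy [179.43  -1.2   -6.41] F [-0.7  0.1  4.2] gap 0.621 j6 54.2
delta x -0.08 y -0.06 z 0.23 yaw 0.09 fence [-150.2 -519.9]
```

Emit:
drive_tool:
  deltas:
    - {"hand": 1, "x": 0, "y": 0, "z": -2, "yaw": 0}
    - {"hand": 1, "x": 0, "y": 0, "z": -5, "yaw": 0}
    - {"hand": 1, "x": 0, "y": 0, "z": -8, "yaw": 0}
    - {"hand": 1, "x": 0, "y": 0, "z": -10, "yaw": 0}
    - {"hand": 1, "x": 0, "y": 0, "z": -10, "yaw": 0}

```text
time: 10.92
ee_pos: [0.5961, -0.3775, 0.1199]
eef_rot: [179.1, -1.6, -6.4]
force: [0.5, -0.8, -0.6]
finger_gap: 0.623
```

Emit:
drive_tool:
  deltas:
    - {"hand": 1, "x": 0, "y": 0, "z": 0, "yaw": 0}

```text
time: 11.0
ee_pos: [0.5958, -0.3772, 0.1194]
eef_rot: [179.2, -1.6, -6.4]
force: [-0.2, 0.8, -2.2]
finger_gap: 0.626
```

```bash
python3 go.py f -162 -120 115 98.7
```

```text
t 11.0 pos [ 0.5958 -0.3772  0.1194] rpy [179.15  -1.59  -6.39] F [-0.2  0.8 -2.2] gap 0.626 j6 54.3
delta x -11.58 y -38.36 z -0.45 yaw -105.09 fence [-150.2 -520.5]
```

Emit:
drive_tool:
  deltas:
    - {"hand": 1, "x": -2, "y": -6, "z": 0, "yaw": -14}
    - {"hand": 1, "x": -4, "y": -12, "z": 0, "yaw": -28}
    - {"hand": 1, "x": -6, "y": -18, "z": 0, "yaw": -35}
    - {"hand": 1, "x": -6, "y": -18, "z": 0, "yaw": -35}
    - {"hand": 1, "x": -6, "y": -18, "z": 0, "yaw": -35}

```text
time: 11.42
ee_pos: [0.5532, -0.1867, 0.1118]
eef_rot: [178.8, -0.7, 29.0]
force: [0.4, 0.5, -1.3]
finger_gap: 0.622
```

Emit:
drive_tool:
  deltas:
    - {"hand": 1, "x": 0, "y": 0, "z": 0, "yaw": 0}

```text
time: 11.5
ee_pos: [0.5509, -0.1814, 0.1092]
eef_rot: [179.1, -0.5, 29.5]
force: [0.6, 0.3, -2.7]
finger_gap: 0.625
```

```bash
python3 go.py f -162 -120 115 98.7
```

```text
t 11.5 pos [ 0.5509 -0.1814  0.1092] rpy [179.06  -0.52  29.54] F [ 0.6  0.3 -2.7] gap 0.625 j6 30.5
delta x 7.40 y -18.59 z -0.82 yaw -69.16 fence [-165.  -320.2]
```

Emit:
drive_tool:
  deltas:
    - {"hand": 1, "x": 2, "y": -4, "z": -0.4, "yaw": -14}
    - {"hand": 1, "x": 4, "y": -8, "z": -0.6, "yaw": -28}
    - {"hand": 1, "x": 5, "y": -12, "z": -0.8, "yaw": -35}
    - {"hand": 1, "x": 5, "y": -12, "z": -0.8, "yaw": -35}
    - {"hand": 1, "x": 5, "y": -12, "z": -0.8, "yaw": -35}

```text
time: 11.92
ee_pos: [0.5332, -0.0491, 0.1136]
eef_rot: [179.2, 0.1, 65.0]
force: [-0.1, 0.4, -2.2]
finger_gap: 0.624
```

Emit:
drive_tool:
  deltas:
    - {"hand": 1, "x": 0, "y": 0, "z": 0, "yaw": 0}

```text
time: 12.0
ee_pos: [0.5328, -0.0487, 0.1124]
eef_rot: [179.2, 0.2, 65.2]
force: [0.5, -0.6, -0.8]
finger_gap: 0.623
```

```bash
python3 go.py f -162 -120 110 98.7
```

```text
t 12.0 pos [ 0.5328 -0.0487  0.1124] rpy [1.7925e+02 1.6000e-01 6.5240e+01] F [ 0.5 -0.6 -0.8] gap 0.623 j6 7.1
delta x 5.56 y -3.59 z 0.18 yaw -33.46 fence [-162.8 -186.2]
```

Emit:
drive_tool:
  deltas:
    - {"hand": 1, "x": 2, "y": -1, "z": 0, "yaw": -10}
    - {"hand": 1, "x": 4, "y": -2.5, "z": 0, "yaw": -20}
    - {"hand": 1, "x": 5.6, "y": -3.6, "z": 0, "yaw": -33.5}
    - {"hand": 1, "x": 5.6, "y": -3.6, "z": 0, "yaw": -33.5}
    - {"hand": 1, "x": 5.6, "y": -3.6, "z": 0, "yaw": -33.5}

```text
time: 12.42
ee_pos: [0.5228, 0.0176, 0.1103]
eef_rot: [179.6, 0.5, 98.8]
force: [0.5, -0.5, -1.7]
finger_gap: 0.622
```

Emit:
drive_tool:
  deltas:
    - {"hand": 1, "x": 0, "y": 0, "z": 0, "yaw": 0}

```text
time: 12.5
ee_pos: [0.5226, 0.0172, 0.1093]
eef_rot: [179.7, 0.5, 98.8]
force: [0.1, 0.3, -1.0]
finger_gap: 0.627
```

```bash
python3 go.py f -162 -120 60 98.7
```

```text
t 12.5 pos [0.5226 0.0172 0.1093] rpy [179.66   0.49  98.76] F [ 0.1  0.3 -1. ] gap 0.627 j6 -19.5
delta x -0.01 y 0.06 z 4.93 yaw 0.06 fence [-162.9 -119.5]
```

Emit:
drive_tool:
  deltas:
    - {"hand": 1, "x": 0, "y": 0, "z": 1.5, "yaw": 0}
    - {"hand": 1, "x": 0, "y": 0, "z": 3.5, "yaw": 0}
    - {"hand": 1, "x": 0, "y": 0, "z": 4.9, "yaw": 0}
    - {"hand": 1, "x": 0, "y": 0, "z": 4.9, "yaw": 0}
    - {"hand": 1, "x": 0, "y": 0, "z": 4.9, "yaw": 0}

```text
time: 12.92
ee_pos: [0.522, 0.0163, 0.059]
eef_rot: [179.8, 0.4, 98.5]
force: [0.9, 0.0, -1.0]
finger_gap: 0.623
```

```bash
python3 go.py f -162 -120 47 98.7;  python3 - <<'E'
from h import *
b=grab('scene'); cv2.imwrite('pics/p2.png',cv2.resize(b['color'][180:360,200:440],None,fx=3,fy=3)[:,:,::-1])
E
```

```text
t 12.92 pos [0.522  0.0163 0.059 ] rpy [179.83   0.43  98.47] F [ 0.9  0.  -1. ] gap 0.623 j6 -19.3
delta x 0.04 y 0.16 z 1.20 yaw -0.23 fence [-163.6 -120.3]
```

View pics/p2.png

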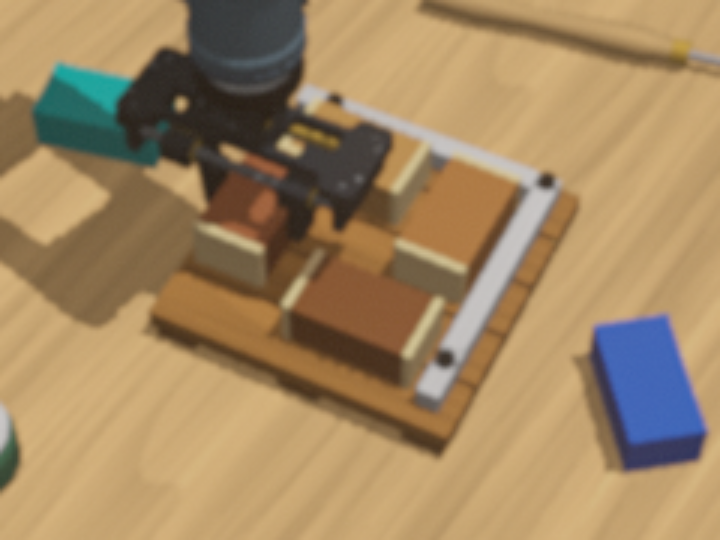

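The dark blank lies flat at (360,310). The reddish one (245,220) hangs over its place, clear of its neighbours. I'm lowering it.

Emit:
drive_tool:
  deltas:
    - {"hand": 1, "x": 0, "y": 0.1, "z": 0.4, "yaw": 0}
    - {"hand": 1, "x": 0, "y": 0.1, "z": 0.8, "yaw": 0}
    - {"hand": 1, "x": 0, "y": 0.1, "z": 1.2, "yaw": 0}
    - {"hand": 1, "x": 0, "y": 0.1, "z": 1.2, "yaw": 0}

```text
time: 13.3
ee_pos: [0.5237, 0.0164, 0.0475]
eef_rot: [179.7, 0.5, 98.5]
force: [-0.2, -0.7, -1.0]
finger_gap: 0.619
```

Emit:
drive_tool:
  deltas:
    - {"hand": 1, "x": 0, "y": 0, "z": 0.1, "yaw": 0}
    - {"hand": 1, "x": 0, "y": 0, "z": 0.2, "yaw": 0}
    - {"hand": 1, "x": 0, "y": 0, "z": 0.2, "yaw": 0}

```text
time: 13.55
ee_pos: [0.5237, 0.0164, 0.0456]
eef_rot: [179.7, 0.5, 98.5]
force: [-1.0, 0.2, 0.4]
finger_gap: 0.621
```

Emit:
drive_tool:
  deltas:
    - {"hand": 1, "x": 0, "y": 0, "z": 0.1, "yaw": 0}
    - {"hand": 1, "x": 0, "y": 0, "z": 0.1, "yaw": 0}
    - {"hand": 1, "x": 0, "y": 0, "z": 0.1, "yaw": 0}

```text
time: 13.8
ee_pos: [0.524, 0.0163, 0.045]
eef_rot: [179.7, 0.5, 98.5]
force: [-1.1, -1.3, 3.0]
finger_gap: 0.621
```

Emit:
drive_tool:
  deltas:
    - {"hand": 1, "x": 0, "y": 0, "z": 0.08, "yaw": 0}
    - {"hand": 1, "x": 0, "y": 0, "z": 0.08, "yaw": 0}

```text
time: 13.97
ee_pos: [0.5243, 0.0161, 0.0445]
eef_rot: [179.7, 0.5, 98.5]
force: [-2.6, -1.5, 4.3]
finger_gap: 0.621
```

Emit:
drive_tool:
  deltas:
    - {"hand": 0.2, "x": 0, "y": 0, "z": 0, "yaw": 0}
    - {"hand": -0.2, "x": 0, "y": 0, "z": 0, "yaw": 0}
    - {"hand": -0.45, "x": 0, "y": 0, "z": 0, "yaw": 0}
    - {"hand": -0.45, "x": 0, "y": 0, "z": 0, "yaw": 0}
    - {"hand": -0.45, "x": 0, "y": 0, "z": 0, "yaw": 0}

```text
time: 14.38
ee_pos: [0.5242, 0.0162, 0.0443]
eef_rot: [179.7, 0.5, 98.5]
force: [0.2, 0.7, -0.4]
finger_gap: 0.724
```

Emit:
drive_tool:
  deltas:
    - {"hand": -0.45, "x": 0, "y": 0, "z": -1, "yaw": 0}
    - {"hand": -0.45, "x": 0, "y": 0, "z": -3, "yaw": 0}
    - {"hand": -0.45, "x": 0, "y": 0, "z": -6, "yaw": 0}
    - {"hand": -0.45, "x": 0, "y": 0, "z": -7, "yaw": 0}
    - {"hand": -0.45, "x": 0, "y": 0, "z": -7, "yaw": 0}

```text
time: 14.8
ee_pos: [0.5263, 0.0164, 0.1178]
eef_rot: [179.3, 0.6, 98.5]
force: [1.3, 0.6, 0.5]
finger_gap: 0.724
```

```bash
python3 go.py f -230 -66 120 8.7
```

```text
t 14.8 pos [0.5263 0.0164 0.1178] rpy [179.32   0.62  98.51] F [1.3 0.6 0.5] gap 0.724 j6 -19.2
delta x 5.46 y -7.08 z -0.37 yaw 89.81 fence [-159.3 -120.9]
```

```bash
python3 go.py f -109.5 -224 110 98.7
python3 - <<'E'
from m import *
a=grab('top')
save(a,'t2.png')
for nm,c,z in(('A',(.633,-.0105),.07),('corner',(.64,.094),.07),('left',(.545,.1),.07)): print(nm,rect(a,c,z))
E
```

```text
t 14.8 pos [0.5263 0.0164 0.1178] rpy [179.32   0.62  98.51] F [1.3 0.6 0.5] gap 0.724 j6 -19.2
delta x -10.29 y 5.01 z 0.95 yaw -0.19 fence [-159.3 -120.9]
A {'c': (631.0, -11.5), 'mean': array([639.6, -15.2]), 'sz': (99.1, 55.2), 'a': 8.5, 'pca': np.float64(23.3), 'pl': (np.float64(99.2), np.float64(46.8)), 'z': np.float64(68.8), 'n': 530}
corner {'c': (640.0, 96.0), 'mean': array([640.7,  97.4]), 'sz': (100.1, 55.5), 'a': 97.6, 'pca': np.float64(101.4), 'pl': (np.float64(100.2), np.float64(54.6)), 'z': np.float64(68.9), 'n': 682}
left {'c': (542.0, 105.0), 'mean': array([546.8, 110.8]), 'sz': (100.3, 54.3), 'a': 6.3, 'pca': np.float64(177.5), 'pl': (np.float64(100.8), np.float64(44.4)), 'z': np.float64(69.1), 'n': 560}
```

Emit:
drive_tool:
  deltas:
    - {"hand": -1, "x": -3, "y": 1, "z": 0, "yaw": 0}
    - {"hand": -1, "x": -6, "y": 3, "z": 0, "yaw": 0}
    - {"hand": -1, "x": -9, "y": 5, "z": 0, "yaw": 0}
    - {"hand": -1, "x": -10.3, "y": 5, "z": 0, "yaw": 0}
    - {"hand": -1, "x": -10.3, "y": 5, "z": 0, "yaw": 0}

```text
time: 15.27
ee_pos: [0.5897, -0.0805, 0.1155]
eef_rot: [179.6, 0.6, 98.3]
force: [-0.1, 1.4, -0.0]
finger_gap: 1.004
```

```bash
python3 go.py f -109.5 -224 42 98.7
```

```text
t 15.27 pos [ 0.5897 -0.0805  0.1155] rpy [179.58   0.56  98.34] F [-0.1  1.4 -0. ] gap 1.004 j6 -27.2
delta x 0.30 y 0.13 z 7.35 yaw -0.36 fence [-111.3 -226.3]
```

Emit:
drive_tool:
  deltas:
    - {"hand": -1, "x": 0, "y": 0.1, "z": 2, "yaw": -0.4}
    - {"hand": -1, "x": 0, "y": 0.1, "z": 4, "yaw": -0.4}
    - {"hand": -1, "x": 0, "y": 0.1, "z": 6, "yaw": -0.4}
    - {"hand": -1, "x": 0, "y": 0.1, "z": 7.3, "yaw": -0.4}
    - {"hand": -1, "x": 0, "y": 0.1, "z": 7.3, "yaw": -0.4}

```text
time: 15.68
ee_pos: [0.5876, -0.0792, 0.0383]
eef_rot: [180.0, 0.3, 98.8]
force: [-1.3, 0.8, -1.2]
finger_gap: 1.001
```

Emit:
drive_tool:
  deltas:
    - {"hand": -1, "x": 0, "y": 0, "z": 0, "yaw": 0}

```text
time: 15.77
ee_pos: [0.5871, -0.0786, 0.0379]
eef_rot: [-180.0, 0.3, 98.8]
force: [0.3, -0.2, -0.4]
finger_gap: 1.0
```

```bash
python3 go.py f -109.5 -190 42 98.7
```

```text
t 15.77 pos [ 0.5871 -0.0786  0.0379] rpy [-179.97    0.3    98.79] F [ 0.3 -0.2 -0.4] gap 1.0 j6 -27.5
delta x 3.39 y 0.41 z -0.42 yaw 0.09 fence [-113.6 -224. ]
```

Emit:
drive_tool:
  deltas:
    - {"hand": -1, "x": 0.2, "y": 0.4, "z": -0.4, "yaw": 0}
    - {"hand": -1, "x": 1.0, "y": 0.4, "z": -0.4, "yaw": 0}
    - {"hand": -1, "x": 1.8, "y": 0.4, "z": -0.4, "yaw": 0}
    - {"hand": -1, "x": 2.6, "y": 0.4, "z": -0.4, "yaw": 0}
    - {"hand": -1, "x": 3.4, "y": 0.4, "z": -0.4, "yaw": 0}

```text
time: 16.18
ee_pos: [0.5864, -0.0435, 0.0427]
eef_rot: [179.9, 0.4, 98.8]
force: [0.3, -0.9, 1.1]
finger_gap: 1.001
```

```bash
python3 go.py f -109.5 -172 42 98.7
```

```text
t 16.18 pos [ 0.5864 -0.0435  0.0427] rpy [179.94   0.35  98.81] F [ 0.3 -0.9  1.1] gap 1.001 j6 -24.3
delta x 1.72 y -0.05 z 0.06 yaw 0.11 fence [-109.  -189.2]
```

Emit:
drive_tool:
  deltas:
    - {"hand": -1, "x": 0.4, "y": 0, "z": 0, "yaw": 0}
    - {"hand": -1, "x": 0.8, "y": 0, "z": 0, "yaw": 0}
    - {"hand": -1, "x": 1.2, "y": 0, "z": 0, "yaw": 0}
    - {"hand": -1, "x": 1.5, "y": 0, "z": 0, "yaw": 0}

```text
time: 16.52
ee_pos: [0.5844, -0.0287, 0.043]
eef_rot: [179.9, 0.4, 98.8]
force: [0.5, -3.0, 2.5]
finger_gap: 1.002
```

```bash
python3 go.py f -109.5 -165 42 98.7; python3 - <<'E'
from h import *
b=grab('scene'); cv2.imwrite('pics/p3.png',cv2.resize(b['color'][180:360,200:440],None,fx=3,fy=3)[:,:,::-1])
E
```

```text
t 16.52 pos [ 0.5844 -0.0287  0.043 ] rpy [179.9    0.41  98.82] F [ 0.5 -3.   2.5] gap 1.002 j6 -22.8
delta x 0.93 y -0.08 z 0.09 yaw 0.12 fence [-108.7 -174.3]
```

View pics/p3.png

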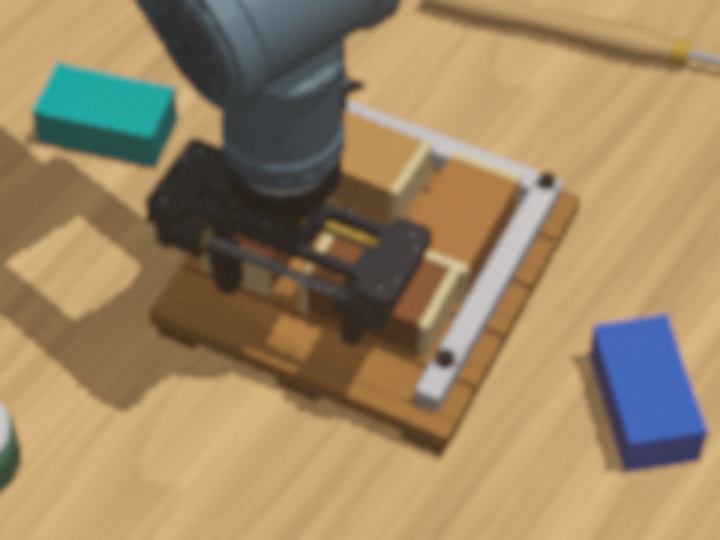

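The dark blank now touches the corner blank's end near (455,270) and both fingers are on the right side. I continue slowly, watching the force.

Emit:
drive_tool:
  deltas:
    - {"hand": -1, "x": 0.3, "y": 0, "z": 0.05, "yaw": 0}
    - {"hand": -1, "x": 0.5, "y": 0, "z": 0.05, "yaw": 0}
    - {"hand": -1, "x": 0.6, "y": 0, "z": 0.05, "yaw": 0}

```text
time: 16.82
ee_pos: [0.5837, -0.0228, 0.0427]
eef_rot: [179.9, 0.4, 98.8]
force: [0.7, -4.3, 2.6]
finger_gap: 1.004
```

Emit:
drive_tool:
  deltas:
    - {"hand": -1, "x": 0.2, "y": 0, "z": 0, "yaw": 0}
    - {"hand": -1, "x": 0.2, "y": 0, "z": 0, "yaw": 0}

```text
time: 16.98
ee_pos: [0.5835, -0.0207, 0.0427]
eef_rot: [179.9, 0.4, 98.8]
force: [-0.8, -3.3, 2.3]
finger_gap: 1.0
```

```bash
python3 go.py f -109.5 -165 42 98.7
```

```text
t 16.98 pos [ 0.5835 -0.0207  0.0427] rpy [179.86   0.43  98.8 ] F [-0.8 -3.3  2.3] gap 1.0 j6 -22.1
delta x 0.13 y -0.11 z 0.07 yaw 0.10 fence [-108.4 -166.3]
```

Emit:
drive_tool:
  deltas:
    - {"hand": -1, "x": 0.2, "y": 0, "z": 0, "yaw": 0}
    - {"hand": -1, "x": 0.2, "y": 0, "z": 0, "yaw": 0}

```text
time: 17.15
ee_pos: [0.5832, -0.0201, 0.0427]
eef_rot: [179.9, 0.5, 98.7]
force: [-0.8, -10.2, 2.8]
finger_gap: 1.001
```

Emit:
drive_tool:
  deltas:
    - {"hand": -1, "x": 0.1, "y": 0, "z": 0, "yaw": 0}
    - {"hand": -1, "x": 0.1, "y": 0, "z": 0, "yaw": 0}

```text
time: 17.32
ee_pos: [0.5832, -0.0202, 0.0428]
eef_rot: [179.9, 0.6, 98.7]
force: [-0.3, -8.1, 2.1]
finger_gap: 1.003
```

Emit:
drive_tool:
  deltas:
    - {"hand": -1, "x": 0.1, "y": 0, "z": 0, "yaw": 0}
    - {"hand": -1, "x": 0.1, "y": 0, "z": 0, "yaw": 0}

```text
time: 17.48
ee_pos: [0.5831, -0.0202, 0.0428]
eef_rot: [179.9, 0.7, 98.6]
force: [0.2, -6.8, 2.7]
finger_gap: 0.998
```

Emit:
drive_tool:
  deltas:
    - {"hand": -1, "x": -1, "y": 0, "z": 0, "yaw": 0}
    - {"hand": -1, "x": -2.5, "y": 0, "z": 0, "yaw": 0}
    - {"hand": -1, "x": -3, "y": 0, "z": -3, "yaw": 0}
    - {"hand": -1, "x": -3, "y": 0, "z": -7, "yaw": 0}
    - {"hand": -1, "x": -3, "y": 0, "z": -7, "yaw": 0}

```text
time: 17.9
ee_pos: [0.5916, -0.051, 0.1199]
eef_rot: [179.3, 0.9, 98.6]
force: [2.4, -0.3, 0.7]
finger_gap: 1.004
```

```bash
python3 go.py f -240 -70 110 8.7; python3 - <<'E'
from h import *
b=grab('scene'); cv2.imwrite('pics/p4.png',cv2.resize(b['color'][180:360,200:440],None,fx=3,fy=3)[:,:,::-1])
E
```

```text
t 17.9 pos [ 0.5916 -0.051   0.1199] rpy [179.34   0.88  98.59] F [ 2.4 -0.3  0.7] gap 1.004 j6 -24.4
delta x 12.73 y -13.53 z 0.64 yaw 89.89 fence [-105.  -197.4]
```

View pics/p4.png

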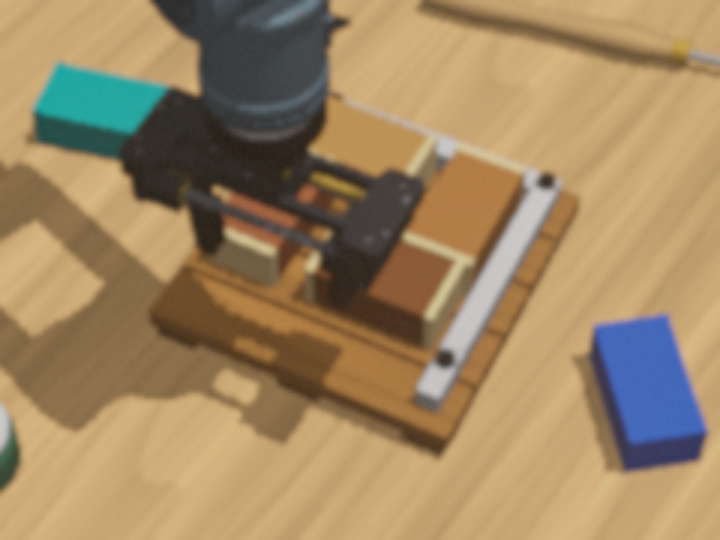

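Emit:
drive_tool:
  deltas:
    - {"hand": -1, "x": 3, "y": 3, "z": 0, "yaw": 14}
    - {"hand": -1, "x": 5, "y": 6, "z": 0, "yaw": 28}
    - {"hand": -1, "x": 7, "y": 8, "z": 0, "yaw": 35}
    - {"hand": -1, "x": 7, "y": 8, "z": 0, "yaw": 35}
    - {"hand": -1, "x": 7, "y": 8, "z": 0, "yaw": 35}

```text
time: 18.37
ee_pos: [0.659, 0.032, 0.1151]
eef_rot: [179.2, 0.4, 63.4]
force: [-0.7, -0.7, -0.5]
finger_gap: 1.002
```

```bash
python3 go.py f -216 -70 115 8.7
```

```text
t 18.37 pos [0.659  0.032  0.1151] rpy [179.21   0.37  63.38] F [-0.7 -0.7 -0.5] gap 1.002 j6 19.7
delta x -6.46 y -18.73 z -0.20 yaw 54.68 fence [ -25.8 -125.5]
```

Emit:
drive_tool:
  deltas:
    - {"hand": -1, "x": -1.5, "y": -4, "z": -0.3, "yaw": 7}
    - {"hand": -1, "x": -3, "y": -8, "z": -0.5, "yaw": 14}
    - {"hand": -1, "x": -4.5, "y": -12, "z": -0.5, "yaw": 21}
    - {"hand": -1, "x": -6, "y": -16, "z": -0.5, "yaw": 28}
    - {"hand": -1, "x": -6, "y": -16, "z": -0.5, "yaw": 35}

```text
time: 18.78
ee_pos: [0.4789, 0.0518, 0.1138]
eef_rot: [179.6, 0.5, 28.1]
force: [0.4, 0.4, 0.0]
finger_gap: 1.0
```

```bash
python3 go.py f -216 -70 115 8.7
```

```text
t 18.78 pos [0.4789 0.0518 0.1138] rpy [179.62   0.45  28.11] F [0.4 0.4 0. ] gap 1.0 j6 54.6
delta x -1.14 y -1.32 z -0.12 yaw 19.41 fence [-200.8  -78.7]
```

Emit:
drive_tool:
  deltas:
    - {"hand": -1, "x": -1.1, "y": -1.3, "z": 0, "yaw": 7}
    - {"hand": -1, "x": -1.1, "y": -1.3, "z": 0, "yaw": 14}
    - {"hand": -1, "x": -1.1, "y": -1.3, "z": 0, "yaw": 19.4}
    - {"hand": -1, "x": -1.1, "y": -1.3, "z": 0, "yaw": 19.4}
    - {"hand": -1, "x": -1.1, "y": -1.3, "z": 0, "yaw": 19.4}

```text
time: 19.2
ee_pos: [0.4626, 0.058, 0.1131]
eef_rot: [179.5, 0.4, 8.9]
force: [0.0, 0.3, 1.1]
finger_gap: 0.997
```

```bash
python3 go.py f -216 -70 42 8.7; python3 - <<'E'
from m import *
b=grab('scene'); cv2.imwrite('pics/p5.png',cv2.resize(b['color'][180:360,200:440],None,fx=3,fy=3)[:,:,::-1])
E
```

```text
t 19.2 pos [0.4626 0.058  0.1131] rpy [179.53   0.37   8.87] F [0.  0.3 1.1] gap 0.997 j6 74.3
delta x 0.04 y -0.07 z 7.11 yaw 0.17 fence [-216.   -70.2]
```

View pics/p5.png

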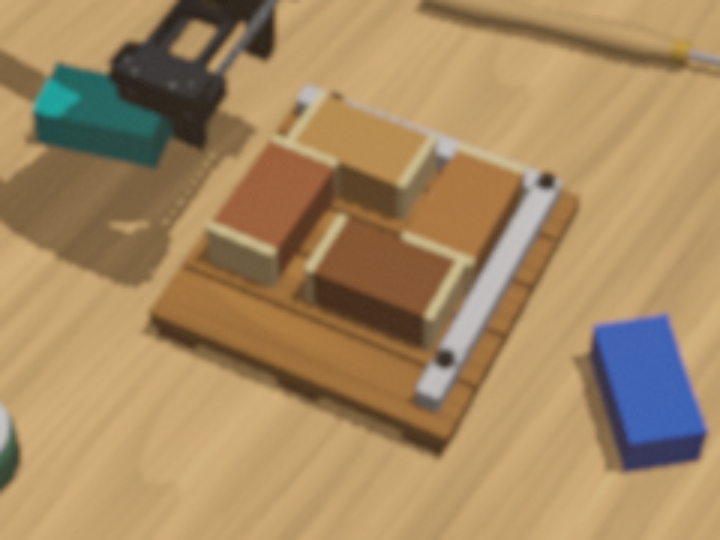

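The reddish blank's end butts the left blank near (310,150), and the dark one butts the corner blank. The x gaps are still open. I'll check that the turquoise block clears the fingers before coming down.

```bash
python3 - <<'E'
from m import *
b=grab('scene');W=cloud(b);c=b['color'].astype(int)
m=(c[...,1]-c[...,0]>45)&(W[...,0]<.5)&(W[...,2]>.01)
P=W[m]; P=P[(abs(P[:,0]-.36)<.12)&(abs(P[:,1]-.05)<.15)]
print(len(P),np.percentile(P,[1,50,99],axis=0).round(3))
E
```

```text
528 [[0.293 0.013 0.035]
 [0.331 0.042 0.041]
 [0.391 0.065 0.046]]
```

Emit:
drive_tool:
  deltas:
    - {"hand": -1, "x": 0, "y": 0, "z": 2, "yaw": 0.2}
    - {"hand": -1, "x": 0, "y": 0, "z": 4, "yaw": 0.2}
    - {"hand": -1, "x": 0, "y": 0, "z": 6, "yaw": 0.2}
    - {"hand": -1, "x": 0, "y": 0, "z": 7, "yaw": 0.2}
    - {"hand": -1, "x": 0, "y": 0, "z": 7, "yaw": 0.2}

```text
time: 19.72
ee_pos: [0.4607, 0.0574, 0.041]
eef_rot: [179.6, 0.6, 8.7]
force: [-0.5, -0.0, -0.6]
finger_gap: 0.998
```

Emit:
drive_tool:
  deltas:
    - {"hand": -1, "x": 0.8, "y": 0, "z": 0, "yaw": 0}
    - {"hand": -1, "x": 1.5, "y": 0, "z": 0, "yaw": 0}
    - {"hand": -1, "x": 2.2, "y": 0, "z": 0, "yaw": 0}
    - {"hand": -1, "x": 2.9, "y": 0, "z": 0, "yaw": 0}

```text
time: 20.05
ee_pos: [0.491, 0.0617, 0.0417]
eef_rot: [179.6, 0.5, 8.7]
force: [-0.0, -1.0, -0.1]
finger_gap: 1.0
```

```bash
python3 go.py f -166 -70 42 8.7
```

```text
t 20.05 pos [0.491  0.0617 0.0417] rpy [179.56   0.53   8.72] F [-0.  -1.  -0.1] gap 1.0 j6 75.5
delta x 2.13 y -0.08 z -0.05 yaw 0.02 fence [-187.3  -70.8]
```

Emit:
drive_tool:
  deltas:
    - {"hand": -1, "x": 0.4, "y": 0, "z": 0, "yaw": 0}
    - {"hand": -1, "x": 0.8, "y": 0, "z": 0, "yaw": 0}
    - {"hand": -1, "x": 1.2, "y": 0, "z": 0, "yaw": 0}
    - {"hand": -1, "x": 1.4, "y": 0, "z": 0, "yaw": 0}

```text
time: 20.38
ee_pos: [0.5052, 0.0639, 0.0417]
eef_rot: [179.6, 0.5, 8.7]
force: [-2.7, -0.5, 2.2]
finger_gap: 0.998
```

Emit:
drive_tool:
  deltas:
    - {"hand": -1, "x": 0.2, "y": 0, "z": 0, "yaw": 0}
    - {"hand": -1, "x": 0.4, "y": 0, "z": 0, "yaw": 0}

```text
time: 20.55
ee_pos: [0.5088, 0.0645, 0.0416]
eef_rot: [179.6, 0.6, 8.7]
force: [-3.8, -1.6, 2.6]
finger_gap: 1.002
```

Emit:
drive_tool:
  deltas:
    - {"hand": -1, "x": 0.2, "y": 0, "z": 0, "yaw": 0}
    - {"hand": -1, "x": 0.2, "y": 0, "z": 0, "yaw": 0}

```text
time: 20.72
ee_pos: [0.5107, 0.0649, 0.0415]
eef_rot: [179.6, 0.6, 8.7]
force: [-2.8, -0.8, 2.5]
finger_gap: 1.001
```

```bash
python3 go.py f -164 -70 42 8.7
```

```text
t 20.72 pos [0.5107 0.0649 0.0415] rpy [179.57   0.63   8.74] F [-2.8 -0.8  2.5] gap 1.001 j6 76.1
delta x 0.34 y -0.06 z -0.05 yaw 0.04 fence [-167.4  -70.6]
```

Emit:
drive_tool:
  deltas:
    - {"hand": -1, "x": 0.2, "y": 0, "z": 0, "yaw": 0}
    - {"hand": -1, "x": 0.2, "y": 0, "z": 0, "yaw": 0}

```text
time: 20.88
ee_pos: [0.5126, 0.0652, 0.0413]
eef_rot: [179.6, 0.6, 8.7]
force: [-2.8, -1.1, 0.4]
finger_gap: 0.997
```

Emit:
drive_tool:
  deltas:
    - {"hand": -1, "x": 0.15, "y": 0, "z": 0, "yaw": 0}
    - {"hand": -1, "x": 0.15, "y": 0, "z": 0, "yaw": 0}

```text
time: 21.05
ee_pos: [0.5133, 0.0654, 0.0411]
eef_rot: [179.6, 0.8, 8.7]
force: [-6.2, -1.9, 4.1]
finger_gap: 1.0
```

Emit:
drive_tool:
  deltas:
    - {"hand": -1, "x": 0.15, "y": 0, "z": 0, "yaw": 0}
    - {"hand": -1, "x": 0.15, "y": 0, "z": 0, "yaw": 0}

```text
time: 21.22
ee_pos: [0.5133, 0.0656, 0.0408]
eef_rot: [179.6, 1.0, 8.7]
force: [-9.0, -2.6, 6.6]
finger_gap: 1.002
```

Emit:
drive_tool:
  deltas:
    - {"hand": -1, "x": 0.15, "y": 0, "z": 0, "yaw": 0}
    - {"hand": -1, "x": 0.15, "y": 0, "z": 0, "yaw": 0}

```text
time: 21.38
ee_pos: [0.5132, 0.0656, 0.0406]
eef_rot: [179.6, 1.2, 8.7]
force: [-9.0, -2.5, 6.4]
finger_gap: 1.004
```

Emit:
drive_tool:
  deltas:
    - {"hand": -1, "x": -2, "y": 0, "z": 0, "yaw": 0}
    - {"hand": -1, "x": -3.5, "y": 0, "z": -1, "yaw": 0}
    - {"hand": -1, "x": -4, "y": 0, "z": -4, "yaw": 0}
    - {"hand": -1, "x": -5, "y": 0, "z": -7, "yaw": 0}
    - {"hand": -1, "x": -5, "y": 0, "z": -7, "yaw": 0}

```text
time: 21.8
ee_pos: [0.4684, 0.0585, 0.1168]
eef_rot: [179.5, 0.6, 8.7]
force: [1.0, -0.5, 0.2]
finger_gap: 1.003
```

```bash
cat > look.py <<'E'
import sys; from fence import *
from m import rect
n=sys.argv[1]
a=grab('top');b=grab('scene')
c1=cv2.resize(a['color'][170:280,260:370],(400,400),interpolation=cv2.INTER_CUBIC)
c2=cv2.resize(b['color'][200:330,250:380],(400,400),interpolation=cv2.INTER_CUBIC)
cv2.imwrite('pics/%s.png'%n,np.hstack([c1,c2])[:,:,::-1])
for nm,d in(('top',a),('scene',b)):
    # whole layer at blank-top height
    W=cloud(d); m=(abs(W[...,2]-.07)<.007)&(W[...,0]>.45)&(W[...,0]<.70)&(W[...,1]>-.05)&(W[...,1]<.18)
    nn,l,st,ce=cv2.connectedComponentsWithStats(m.astype(np.uint8)); k=1+np.argmax(st[1:,4])
    ys,xs=np.nonzero(l==k); P=ray_plane(d,np.c_[xs,ys],.07)[:,:2]*1000
    r=cv2.minAreaRect(P.astype(np.float32)); print(nm,'layer',np.round(r[0],1),np.round(r[1],1),round(r[2]%90,1),'n',len(xs))
    m,Q=fence(d); print('  fence',*[np.round(v,1) for v in fit(Q)[:6]])
E
python3 look.py l1; python3 go.py f -109 -210 115 98.7
```

```text
top layer [599.1  69.8] [155.2 156.4] 8.7 n 2715
  fence 8.3 7.7 8.0 [667.1 159.6] 17.4 18.3
scene layer [601.7  70.2] [158.2 163.5] 8.7 n 3839
t 21.9 pos [0.467  0.0587 0.1132] rpy [179.56   0.87   8.68] F [-0.2 -0.5 -1.2] gap 0.994 j6 74.8
delta x 10.26 y 13.98 z -0.23 yaw -90.02 fence [-211.6  -70.1]Traceback (most recent call last):
  File "look.py", line 14, in <module>
    m,Q=fence(d); print('  fence',*[np.round(v,1) for v in fit(Q)[:6]])
                                                           ~~~^^^
  File "fence.py", line 22, in fit
    f=line(Q[far]);g=line(Q[left])
                     ~~~~^^^^^^^^^
  File "fence.py", line 21, in line
    r=cv2.fitLine(p.astype(np.float32),cv2.DIST_HUBER,0,.01,.01).ravel(); return r
      ~~~~~~~~~~~^^^^^^^^^^^^^^^^^^^^^^^^^^^^^^^^^^^^^^^^^^^^^^^
cv2.error: OpenCV(4.12.0) /io/opencv/modules/imgproc/src/linefit.cpp:50: error: (-215:Assertion failed) count > 0 in function 'fitLine2D_wods'
```

View pics/l1.png

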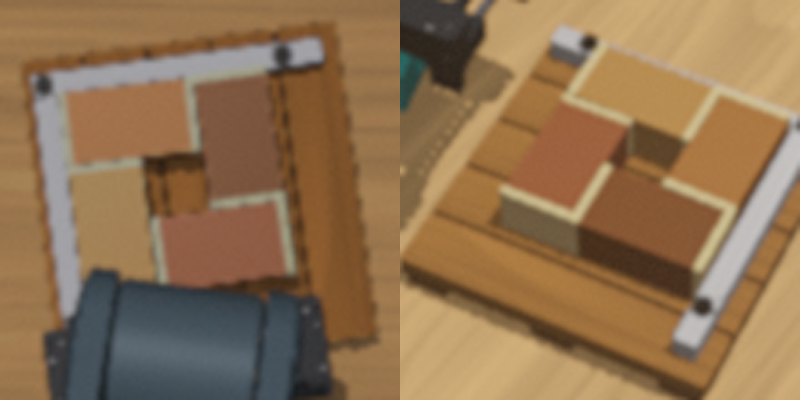

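Emit:
drive_tool:
  deltas:
    - {"hand": -0.38, "x": 2, "y": 3, "z": 0, "yaw": -7}
    - {"hand": -0.38, "x": 4, "y": 6, "z": 0, "yaw": -14}
    - {"hand": -0.38, "x": 6, "y": 9, "z": 0, "yaw": -21}
    - {"hand": -0.38, "x": 8, "y": 12, "z": 0, "yaw": -28}
    - {"hand": -0.38, "x": 8, "y": 12, "z": 0, "yaw": -35}

```text
time: 22.32
ee_pos: [0.5682, -0.0527, 0.1118]
eef_rot: [179.9, 0.9, 43.8]
force: [-0.1, -0.2, 1.4]
finger_gap: 0.693
```

Emit:
drive_tool:
  deltas:
    - {"hand": -0.38, "x": 0, "y": 0, "z": 0, "yaw": -7}
    - {"hand": -0.38, "x": 0, "y": 0, "z": 0, "yaw": -14}
    - {"hand": -0.38, "x": 0, "y": 0, "z": 0, "yaw": -21}
    - {"hand": -0.38, "x": 0, "y": 0, "z": 0, "yaw": -28}
    - {"hand": -0.38, "x": 0, "y": 0, "z": 0, "yaw": -35}

```text
time: 22.73
ee_pos: [0.568, -0.0526, 0.1098]
eef_rot: [-179.4, 0.7, 79.2]
force: [0.1, 0.5, -0.2]
finger_gap: 0.691
```

```bash
python3 go.py f -88 -200 110 98.7
```

```text
t 22.73 pos [ 0.568  -0.0526  0.1098] rpy [-179.42    0.74   79.16] F [ 0.1  0.5 -0.2] gap 0.691 j6 -5.5
delta x 0.93 y 3.98 z -0.07 yaw -19.54 fence [-128.6 -195.4]
```

Emit:
drive_tool:
  deltas:
    - {"hand": -0.38, "x": 0.4, "y": 2, "z": 0, "yaw": -7}
    - {"hand": -0.38, "x": 0.9, "y": 4, "z": 0, "yaw": -14}
    - {"hand": -0.38, "x": 0.9, "y": 4, "z": 0, "yaw": -19.5}
    - {"hand": -0.38, "x": 0.9, "y": 4, "z": 0, "yaw": -19.5}
    - {"hand": -0.38, "x": 0.9, "y": 4, "z": 0, "yaw": -19.5}

```text
time: 23.15
ee_pos: [0.6083, -0.051, 0.1075]
eef_rot: [-179.1, 0.5, 98.5]
force: [0.2, -0.4, 0.6]
finger_gap: 0.688
```

```bash
python3 go.py f -88 -200 44 98.7
```

```text
t 23.15 pos [ 0.6083 -0.051   0.1075] rpy [-179.09    0.45   98.49] F [ 0.2 -0.4  0.6] gap 0.688 j6 -23.6
delta x 0.04 y 0.15 z 6.35 yaw -0.21 fence [ -88.4 -199.9]
```

Emit:
drive_tool:
  deltas:
    - {"hand": -0.38, "x": 0, "y": 0.1, "z": 2, "yaw": -0.2}
    - {"hand": -0.38, "x": 0, "y": 0.1, "z": 4, "yaw": -0.2}
    - {"hand": -0.38, "x": 0, "y": 0.1, "z": 6, "yaw": -0.2}
    - {"hand": -0.38, "x": 0, "y": 0.1, "z": 6.3, "yaw": -0.2}
    - {"hand": -0.38, "x": 0, "y": 0.1, "z": 6.3, "yaw": -0.2}

```text
time: 23.57
ee_pos: [0.6064, -0.0511, 0.0424]
eef_rot: [-178.9, 0.3, 98.6]
force: [-0.4, 0.4, 0.1]
finger_gap: 0.688
```

Emit:
drive_tool:
  deltas:
    - {"hand": -0.38, "x": 0.8, "y": 0, "z": 0, "yaw": 0}
    - {"hand": -0.38, "x": 1.6, "y": 0, "z": 0, "yaw": 0}
    - {"hand": -0.38, "x": 2.3, "y": 0, "z": 0, "yaw": 0}
    - {"hand": -0.38, "x": 2.8, "y": 0, "z": 0, "yaw": 0}
    - {"hand": -0.38, "x": 2.8, "y": 0, "z": 0, "yaw": 0}

```text
time: 23.98
ee_pos: [0.6025, -0.0219, 0.0431]
eef_rot: [-178.9, 0.4, 98.7]
force: [-0.0, -0.4, -0.3]
finger_gap: 0.69
```

```bash
python3 go.py f -88 -166 44 98.7
```

```text
t 23.98 pos [ 0.6025 -0.0219  0.0431] rpy [-178.92    0.36   98.65] F [-0.  -0.4 -0.3] gap 0.69 j6 -21.2
delta x 0.42 y 0.18 z -0.10 yaw -0.05 fence [ -89.8 -170.3]
```

Emit:
drive_tool:
  deltas:
    - {"hand": -0.38, "x": 0.3, "y": 0.1, "z": -0.1, "yaw": 0}
    - {"hand": -0.38, "x": 0.4, "y": 0.1, "z": -0.1, "yaw": 0}
    - {"hand": -0.38, "x": 0.4, "y": 0.1, "z": -0.1, "yaw": 0}

```text
time: 24.23
ee_pos: [0.6033, -0.0177, 0.0445]
eef_rot: [-179.0, 0.4, 98.7]
force: [0.6, -0.6, -0.1]
finger_gap: 0.691
```

Emit:
drive_tool:
  deltas:
    - {"hand": -0.38, "x": 0.1, "y": 0, "z": 0, "yaw": 0}
    - {"hand": -0.38, "x": 0.2, "y": 0, "z": 0, "yaw": 0}
    - {"hand": -0.38, "x": 0.2, "y": 0, "z": 0, "yaw": 0}

```text
time: 24.48
ee_pos: [0.603, -0.0169, 0.0445]
eef_rot: [-179.0, 0.5, 98.7]
force: [-0.9, -5.5, -0.8]
finger_gap: 0.69
```

Emit:
drive_tool:
  deltas:
    - {"hand": -0.38, "x": 0.1, "y": 0, "z": 0, "yaw": 0}
    - {"hand": -0.38, "x": 0.2, "y": 0, "z": 0, "yaw": 0}
    - {"hand": -0.38, "x": 0.2, "y": 0, "z": 0, "yaw": 0}

```text
time: 24.73
ee_pos: [0.603, -0.0169, 0.0446]
eef_rot: [-179.0, 0.6, 98.6]
force: [-0.5, -8.8, -1.3]
finger_gap: 0.694
```

Emit:
drive_tool:
  deltas:
    - {"hand": -0.38, "x": 0.1, "y": 0, "z": 0, "yaw": 0}
    - {"hand": -0.38, "x": 0.2, "y": 0, "z": 0, "yaw": 0}
    - {"hand": -0.38, "x": 0.3, "y": 0, "z": 0, "yaw": 0}
    - {"hand": -0.38, "x": 0.35, "y": 0, "z": 0, "yaw": 0}
    - {"hand": -0.38, "x": 0.35, "y": 0, "z": 0, "yaw": 0}

```text
time: 25.15
ee_pos: [0.603, -0.0169, 0.0449]
eef_rot: [-179.0, 0.9, 98.6]
force: [-1.1, -15.7, -1.7]
finger_gap: 0.69
```

```bash
python3 go.py f -88 -166 44 98.7; python3 -c "
from h import *; print(sensors.state()['ft_torque'].round(2))"
```

```text
t 25.15 pos [ 0.603  -0.0169  0.0449] rpy [-178.97    0.92   98.63] F [ -1.1 -15.7  -1.7] gap 0.69 j6 -20.1
delta x -0.06 y 0.05 z 0.09 yaw -0.07 fence [ -88.5 -165.4]
[-2.25 -0.07  0.18]
```

Emit:
drive_tool:
  deltas:
    - {"hand": -0.38, "x": -0.3, "y": 0, "z": 0, "yaw": 0}
    - {"hand": -0.38, "x": -1.5, "y": 0, "z": 0, "yaw": 0}
    - {"hand": -0.38, "x": -2.5, "y": 0, "z": -3, "yaw": 0}
    - {"hand": -0.38, "x": -2.5, "y": 0, "z": -6.8, "yaw": 0}
    - {"hand": -0.38, "x": -2.5, "y": 0, "z": -6.8, "yaw": 0}

```text
time: 25.57
ee_pos: [0.6124, -0.0418, 0.1204]
eef_rot: [-179.6, 1.1, 98.6]
force: [1.2, -0.8, 0.5]
finger_gap: 0.691
```

```bash
python3 go.py f -205 -68 112 8.7
```

```text
t 25.57 pos [ 0.6124 -0.0418  0.1204] rpy [-179.57    1.12   98.58] F [ 1.2 -0.8  0.5] gap 0.691 j6 -22.4
delta x 12.33 y -12.22 z 0.70 yaw 89.88 fence [ -83.  -191.4]
```

Emit:
drive_tool:
  deltas:
    - {"hand": -0.38, "x": 2, "y": -2, "z": 0, "yaw": 7}
    - {"hand": -0.38, "x": 4, "y": -4, "z": 0, "yaw": 14}
    - {"hand": -0.38, "x": 6, "y": -6, "z": 0, "yaw": 21}
    - {"hand": -0.38, "x": 8, "y": -8, "z": 0, "yaw": 28}
    - {"hand": -0.38, "x": 8, "y": -8, "z": 0, "yaw": 35}

```text
time: 25.98
ee_pos: [0.5171, 0.0284, 0.1185]
eef_rot: [180.0, 1.1, 63.4]
force: [-0.1, -0.0, -0.4]
finger_gap: 0.687
```

```bash
python3 go.py f -205 -68 114 8.7
```

```text
t 25.98 pos [0.5171 0.0284 0.1185] rpy [179.98   1.15  63.35] F [-0.1 -0.  -0.4] gap 0.687 j6 17.9
delta x 1.02 y -5.43 z 0.43 yaw 54.65 fence [-166.6 -107.6]
```

Emit:
drive_tool:
  deltas:
    - {"hand": -0.38, "x": 0.3, "y": -2, "z": 0, "yaw": 7}
    - {"hand": -0.38, "x": 0.7, "y": -4, "z": 0, "yaw": 14}
    - {"hand": -0.38, "x": 1, "y": -5.4, "z": 0, "yaw": 21}
    - {"hand": -0.38, "x": 1, "y": -5.4, "z": 0, "yaw": 28}
    - {"hand": -0.38, "x": 1, "y": -5.4, "z": 0, "yaw": 35}

```text
time: 26.4
ee_pos: [0.4728, 0.0624, 0.1184]
eef_rot: [179.4, 0.9, 28.1]
force: [0.3, -0.0, 0.5]
finger_gap: 0.692
```

Emit:
drive_tool:
  deltas:
    - {"hand": -0.38, "x": 0, "y": 0, "z": 0, "yaw": 7}
    - {"hand": -0.38, "x": 0, "y": 0, "z": 0, "yaw": 14}
    - {"hand": -0.38, "x": 0, "y": 0, "z": 0, "yaw": 19.6}
    - {"hand": -0.38, "x": 0, "y": 0, "z": 0, "yaw": 19.6}
    - {"hand": -0.38, "x": 0, "y": 0, "z": 0, "yaw": 19.6}

```text
time: 26.82
ee_pos: [0.473, 0.0625, 0.1185]
eef_rot: [179.1, 0.6, 8.6]
force: [1.0, 0.3, -0.2]
finger_gap: 0.69
```

```bash
python3 go.py f -200 -68 44 8.7; python3 look.py l2 2>/dev/null
```

```text
t 26.82 pos [0.473  0.0625 0.1185] rpy [179.12   0.6    8.64] F [ 1.   0.3 -0.2] gap 0.69 j6 75.8
delta x 0.58 y -0.04 z 7.44 yaw -0.06 fence [-205.   -67.3]
top layer [599.4  70.6] [155.2 155. ] 8.6 n 2627
  fence 8.4 7.0 7.7 [667.7 159.8] 17.0 17.7
scene layer [602.1  70.7] [158.5 162.7] 8.7 n 3832
```

View pics/l2.png

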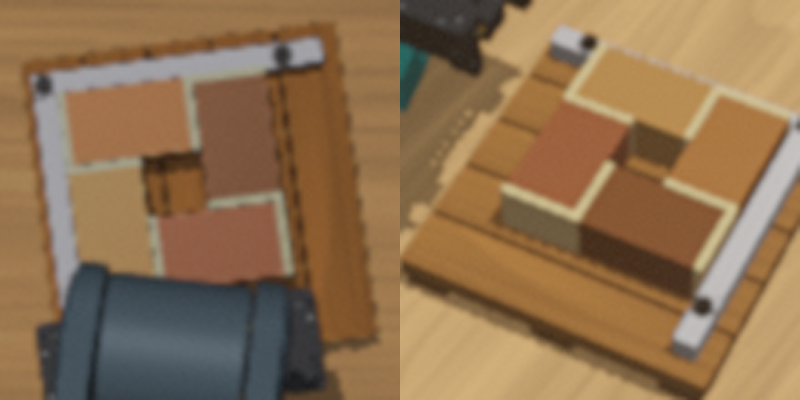

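Emit:
drive_tool:
  deltas:
    - {"hand": -0.38, "x": 0.5, "y": 0, "z": 2, "yaw": 0}
    - {"hand": -0.38, "x": 0.5, "y": 0, "z": 4, "yaw": 0}
    - {"hand": -0.38, "x": 0.5, "y": 0, "z": 6, "yaw": 0}
    - {"hand": -0.38, "x": 0.5, "y": 0, "z": 7.4, "yaw": 0}
    - {"hand": -0.38, "x": 0.5, "y": 0, "z": 7.4, "yaw": 0}

```text
time: 27.33
ee_pos: [0.4749, 0.0621, 0.0417]
eef_rot: [179.2, 0.9, 8.7]
force: [-0.5, 0.3, -0.4]
finger_gap: 0.689
```

Emit:
drive_tool:
  deltas:
    - {"hand": -0.38, "x": 0.8, "y": 0, "z": 0, "yaw": 0}
    - {"hand": -0.38, "x": 1.6, "y": 0, "z": 0, "yaw": 0}
    - {"hand": -0.38, "x": 2.4, "y": 0, "z": 0, "yaw": 0}
    - {"hand": -0.38, "x": 2.9, "y": 0, "z": 0, "yaw": 0}
    - {"hand": -0.38, "x": 2.9, "y": 0, "z": 0, "yaw": 0}

```text
time: 27.75
ee_pos: [0.5059, 0.0665, 0.0424]
eef_rot: [179.2, 0.7, 8.7]
force: [0.2, -0.3, -0.0]
finger_gap: 0.691
```

```bash
python3 go.py f -165 -68 44 8.7
```

```text
t 27.75 pos [0.5059 0.0665 0.0424] rpy [179.16   0.73   8.74] F [ 0.2 -0.3 -0. ] gap 0.691 j6 76.7
delta x 0.68 y -0.03 z -0.17 yaw 0.04 fence [-171.9  -68.3]
```

Emit:
drive_tool:
  deltas:
    - {"hand": -0.38, "x": 0.3, "y": 0, "z": -0.1, "yaw": 0}
    - {"hand": -0.38, "x": 0.5, "y": 0, "z": -0.1, "yaw": 0}
    - {"hand": -0.38, "x": 0.6, "y": 0, "z": -0.1, "yaw": 0}
    - {"hand": -0.38, "x": 0.6, "y": 0, "z": -0.1, "yaw": 0}

```text
time: 28.08
ee_pos: [0.5121, 0.0675, 0.0434]
eef_rot: [179.2, 0.7, 8.7]
force: [0.6, 0.1, 0.2]
finger_gap: 0.686
```

Emit:
drive_tool:
  deltas:
    - {"hand": -0.38, "x": 0.1, "y": 0, "z": 0, "yaw": 0}
    - {"hand": -0.38, "x": 0.2, "y": 0, "z": 0, "yaw": 0}
    - {"hand": -0.38, "x": 0.2, "y": 0, "z": 0, "yaw": 0}

```text
time: 28.33
ee_pos: [0.5132, 0.0678, 0.0432]
eef_rot: [179.2, 0.8, 8.8]
force: [-3.1, -0.3, 2.9]
finger_gap: 0.693
```

Emit:
drive_tool:
  deltas:
    - {"hand": -0.38, "x": 0.1, "y": 0, "z": 0, "yaw": 0}
    - {"hand": -0.38, "x": 0.2, "y": 0, "z": 0, "yaw": 0}
    - {"hand": -0.38, "x": 0.2, "y": 0, "z": 0, "yaw": 0}

```text
time: 28.58
ee_pos: [0.5132, 0.0679, 0.0428]
eef_rot: [179.2, 1.1, 8.7]
force: [-8.3, -1.4, 6.4]
finger_gap: 0.693
```

Emit:
drive_tool:
  deltas:
    - {"hand": -0.38, "x": 0.1, "y": 0, "z": 0, "yaw": 0}
    - {"hand": -0.38, "x": 0.2, "y": 0, "z": 0, "yaw": 0}
    - {"hand": -0.38, "x": 0.3, "y": 0, "z": 0, "yaw": 0}
    - {"hand": -0.38, "x": 0.4, "y": 0, "z": 0, "yaw": 0}
    - {"hand": -0.38, "x": 0.4, "y": 0, "z": 0, "yaw": 0}

```text
time: 29.0
ee_pos: [0.5131, 0.0681, 0.042]
eef_rot: [179.2, 1.6, 8.7]
force: [-17.0, -4.2, 12.8]
finger_gap: 0.691
```

```bash
python3 go.py f -165 -68 44 8.7; python3 -c "
from h import *; print(sensors.state()['ft_torque'].round(2))"
```

```text
t 29.0 pos [0.5131 0.0681 0.042 ] rpy [179.23   1.63   8.73] F [-17.   -4.2  12.8] gap 0.691 j6 77.2
delta x -0.05 y 0.02 z -0.20 yaw 0.03 fence [-164.5  -67.8]
[-0.96  2.23 -0.53]
```

Emit:
drive_tool:
  deltas:
    - {"hand": -0.38, "x": -0.3, "y": 0, "z": 0, "yaw": 0}
    - {"hand": -0.38, "x": -1.5, "y": 0, "z": 0, "yaw": 0}
    - {"hand": -0.38, "x": -3.5, "y": 0, "z": -1, "yaw": 0}
    - {"hand": -0.38, "x": -4, "y": 0, "z": -5, "yaw": 0}
    - {"hand": -0.38, "x": -5, "y": 0, "z": -8, "yaw": 0}

```text
time: 29.42
ee_pos: [0.4653, 0.062, 0.1241]
eef_rot: [179.3, 1.7, 8.7]
force: [1.3, -0.4, 1.1]
finger_gap: 0.685
```

```bash
python3 look.py l3 2>/dev/null; python3 go.py f -225 -68 150 8.7
```

```text
top layer [599.4  70.6] [155.3 155. ] 8.6 n 2687
  fence 8.3 7.3 7.8 [667.7 159.9] 16.7 17.9
scene layer [602.4  70.3] [158.1 163.5] 8.7 n 3836
t 29.52 pos [0.4689 0.0617 0.1282] rpy [179.09   1.08   8.73] F [1.3 0.1 0.5] gap 0.689 j6 75.7
delta x -1.63 y 0.09 z -2.15 yaw 0.03 fence [-209.2  -67.4]
```

View pics/l3.png

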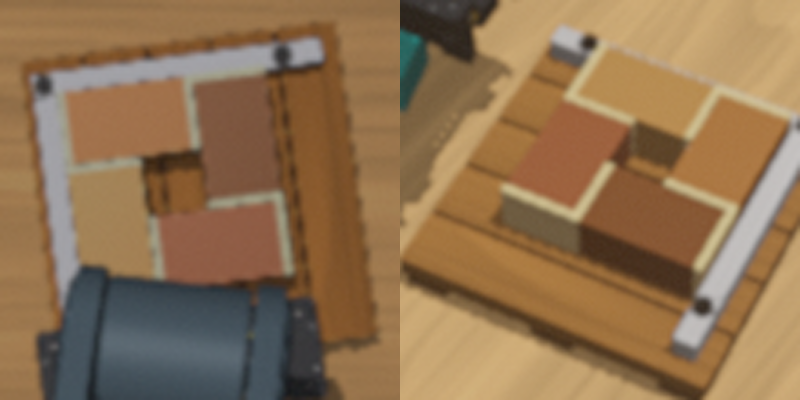

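Emit:
drive_tool:
  deltas:
    - {"hand": -0.38, "x": -2, "y": 0, "z": -3, "yaw": 0}
    - {"hand": -0.38, "x": -4, "y": 3, "z": -6, "yaw": 0}
    - {"hand": -0.38, "x": -6, "y": 6, "z": -9, "yaw": 0}
    - {"hand": -0.38, "x": -6, "y": 9, "z": -12, "yaw": 0}
    - {"hand": -0.38, "x": -6, "y": 12, "z": -12, "yaw": 0}

```text
time: 29.93
ee_pos: [0.4313, -0.0647, 0.2554]
eef_rot: [178.9, 0.7, 8.8]
force: [1.3, 0.3, 0.0]
finger_gap: 0.689
```

Emit:
drive_tool:
  deltas:
    - {"hand": -0.38, "x": 0, "y": 4, "z": 0, "yaw": 0}
    - {"hand": -0.38, "x": 0, "y": 8, "z": 0, "yaw": 0}
    - {"hand": -0.38, "x": 0, "y": 12, "z": 0, "yaw": 0}
    - {"hand": -0.38, "x": 0, "y": 15, "z": 0, "yaw": 0}
    - {"hand": -0.38, "x": 0, "y": 15, "z": 0, "yaw": 0}

```text
time: 30.35
ee_pos: [0.455, -0.2183, 0.2577]
eef_rot: [178.8, 0.7, 8.6]
force: [0.2, 0.1, 0.6]
finger_gap: 0.689
```

```bash
python3 look.py l4 2>/dev/null; python3 - <<'E'
from m import *
a=grab('top'); save(a,'t9.png')
for nm,c,z in(('tin',(.466,-.237),.045),('sand',(.46,-.36),.026)): print(nm,rect(a,c,z))
# each blank by colour: hue/sat clusters at top height, in-layer centres
W=cloud(a)
for nm,c in(('corner',(.645,.105)),('left',(.562,.113)),('A',(.630,.024)),('B',(.553,.033))):
    u,v=proj(a,[*c,.07])[0].round().astype(int); print(nm,a['color'][v-2:v+3,u-2:u+3].mean((0,1)).round(),'z',np.nanmedian(W[v-4:v+5,u-4:u+5,2]).round(4))
E
```

```text
top layer [599.5  70.6] [155.3 155. ] 8.6 n 2825
  fence 8.2 9.0 8.6 [666.5 160.2] 16.6 18.2
scene layer [602.2  70.4] [157.7 163.2] 8.7 n 3821
tin {'c': (482.1, -227.7), 'mean': array([ 482.5, -227.4]), 'sz': (10.9, 8.1), 'a': 0.4, 'pca': np.float64(147.6), 'pl': (np.float64(13.9), np.float64(8.7)), 'z': np.float64(43.9), 'n': 13}
sand {'c': (489.2, -396.7), 'mean': array([ 490.3, -397.4]), 'sz': (13.7, 5.5), 'a': 0.1, 'pca': np.float64(6.7), 'pl': (np.float64(15.4), np.float64(7.0)), 'z': np.float64(25.6), 'n': 12}
corner [164. 115.  77.] z 0.0688
left [166. 131.  87.] z 0.0693
A [126.  87.  63.] z 0.069
B [146.  94.  70.] z 0.0695
```

View pics/l4.png

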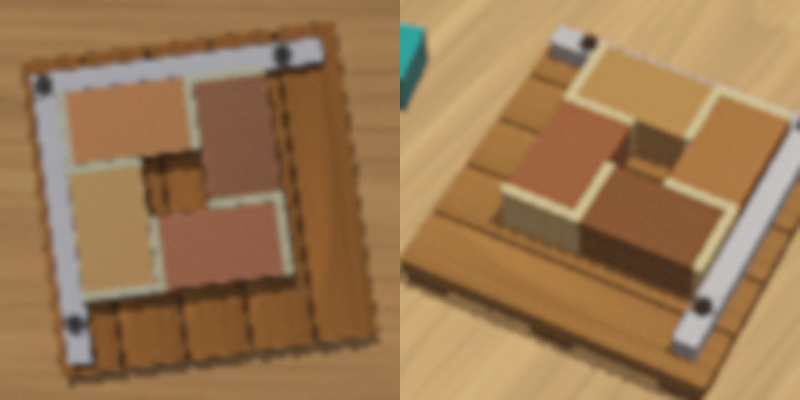

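View pics/t9.png

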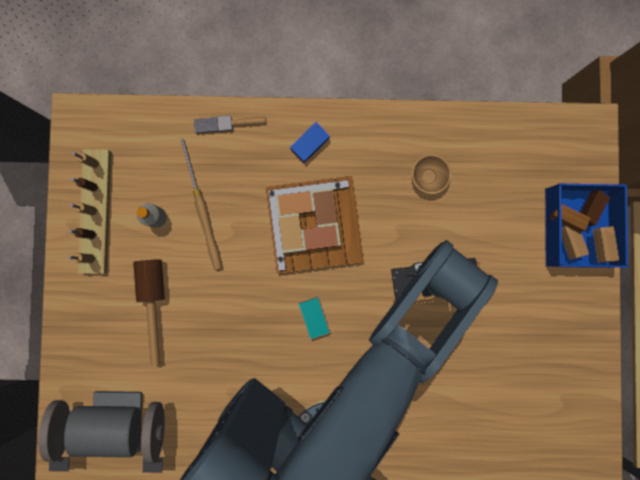

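The layer measures 155.3 x 155.0 mm at 8.6°, parallel to the fence. It is closed against both bars, with the hole at about (183,182) in the crop. Bystanders are where they were; the arm hides the tin and the cork block here. I'm handing in.

```bash
python3 -c "
from bench import job; print(job.close_job())"
```

```text
the job is handed in; nothing more can be done
None
```

The pinwheel layer is finished, and I handed the job in after about 30 s of robot time. No verdict was reported.

**What I did**
- I set loose_blank_1 (dark) in the far right place and loose_blank_2 (reddish) in the near right place, letting go only after I felt the deck. The two blanks already laid keep their order.
- I pushed the layer towards the left bar, then the far bar, with both fingers at once. I then repeated both presses to about 16 N and 17 N. The layer did not move any further.

**Last checks**
- **Layer:** the top view gives 155.3 x 155.0 mm, turned 8.6°. All four tops stand about 69 mm above the bench, and the hole is open in the middle.
- **Fence:** its fitted angle was 8.6° to 8.7°. The corner worked out from the layer agreed with the fence corner to 1–2 mm, which is the calibration limit.
- **Robot:** the gripper was clear of everything at the end.

**What disagreed or went unchecked**
- The scene camera made the layer 158 x 163 mm, because it counts part of the side faces. Its fence fit failed because the blanks hid the left bar.
- Some fence fits from the top view were off by up to 1.7° while the arm was in the way.
- In the last top view the arm hid most of the wax tin and the sanding block, so I could not measure them again. I never brought the gripper down onto either, and felt no unexpected force.
- While pressing against the far bar, the wrist also read about 13 N upward, with the tool tilted up to 1.7°.

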